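Trim the bedside jewellery balance to the marker

ROBOT

A 6-joint arm with a two-finger parallel gripper is mounted at the origin on the work surface. World frame = base frame: x ahead of the robot, y to its left, z up, the work surface at z = 0. Lengths are in m, angles in degrees, forces in N, time in s.
With the tool pointing down it reaches from about 0.3 to 0.75 m from the base axis. Payload 8.5 kg.
Tool frame: the origin (TCP) lies between the finger pads; the fingertips stand ahead of it and the grasp point (between the pads) lies 8 mm behind it (env.tcp_to_tips is the z of the fingertips in the tool frame, in m); z points along the fingers, x is the direction in which the jaws open and shut, and the axes are right-handed (so a half turn about z gives the same grasp; the last joint's range is limited). The gripper opens to 85 mm and grips with 20 to 120 N. Pads are 22 mm wide; open, the fingers measure 114 mm over their backs; the gripper's body (76 mm by 85 mm) begins 54 mm behind the grasp point. The pads swing forward as they close: fully open they stand 13 mm farther back than shut.
Start: joints at [54.872, 21.807, 74.336, -0, 83.858, -12.336], TCP at [0.213, 0.507, 0.242] pointing down, gripper open.
Joint ranges: [-178.18, 178.18], [-50.72, 133.34], [12.68, 142.11], [-81.47, 261.47], [9.98, 163.14], [-165.26, 165.26]. Speed limits (degrees/s): [136.94, 136.94, 180, 180, 180, 180].

INTERFACE

Orientations are given as a 3x3 rotation matrix whose columns are the frame's x, y, z axes.
In Python, from rig import observe, viewer, env gives the robot as it stands.
- The arm moves only by the tool jog_arm, never from a script. Its arguments are lists of equal length, an entry for each row: "dr": the turn, a rotation vector about the tool's x, y, z in rad, a list of three; "slide": the shift along the tool's x, y, z in m, a list of three; "gripper": the opening, from -1 (shut) to 1 (fully open), so that 0 is half open. In form: {"dr": [[rx, ry, rz], ...], "slide": [[dx, dy, dz], ...], "gripper": [gripper, ...]}. A call has exactly 10 rows; each row shifts and turns the commanded pose from where the row before left it, along the tool's axes as they then stand; what a row does not reach is not made up. A row lasts 1/10 s, in which the tool goes at most 50 mm and 8.59 degrees, less where a joint would pass 70% of its speed; a pose out of reach is approached as far as the arm can. A call is refused whole if a number of a shift passes 0.05 or a number of a turn 0.15, either way. A call with a gripper value outside its range is refused whole. The fingers move at their own pace and stop on an object; "force" is the grip in N (left out, the last holds). Time passes only in rows, so rows that do not move let the fingers close, or fill a call up. It gives the time, the measured TCP pose, the force and the opening at its end, in the units of the state.
- observe(): the state, without advancing time (a new reading comes with each control period).
- viewer.get_image(name): name is "side" or "top"; returns a dict with "pixels" (420x560x3 uint8, blue, green, red), "camera_matrix" (3x3 intrinsics, pixels), "dist_coeffs" ([k1, k2, p1, p2, k3] as OpenCV has them; the pictures are not rectified), "R" (3x3) and "t" (3): a world point X has camera coordinates R X + t. Camera axes: x right, y down, z forward; pixel columns grow to the right and rows downward; lengths in m; the calibration is good to about 2 mm. A picture is of the moment at which its call begins. There is no depth.
- env.close_job(): hands the job in, once; it reports no verdict.
The state is a dict: "time_s": time; "q": joint angles; "qvel": joint speeds; "joint_efforts": joint torques, N m; "position": TCP position; "tool_rot": TCP orientation; "ft_force": force on the tool from outside, world axes, zero at the start; "wrist_torque": the same for the moment, N m; "grip_width": finger opening in m.
Only numpy, scipy, OpenCV 4.12 (cv2) and the standard library are available. Lean on these libraries where they do the work, as an engineer would, in place of code of your own. Each camera call takes 0.05 s, during which the arm holds its last target.

TASK

The bobby pin tin and a gold piece are being compared on the top-heavy jewellery balance. Take the purple knob of its trim lever, bring the red pointer gently to the yellow marker without slamming the beam, and keep it at the marker for at least eight seconds; finish while still holding the knob, with the pointer standing still at the marker. Touch nothing of the balance but the lever, and leave the marker and the other things on the nightstand alone.

Things in the scene. Friction and masses are not known exactly. Their poses are not given: they have to be found in the camera images.
- balance: Heavy fixed jewellery balance: dark wooden foot 150 (x) x 200 (y) x 20 mm, brass column with a white arc scale on top (plane x = -24 mm, up to 280 mm high). Origin: centre of the foot's underside; x points away from the robot (yaw varies), y along the level beam, z up.
- pivot (a point): Point on the pivot shaft, 125 mm above the balance's origin; the shaft lies along the balance's x axis. Joints beam, lever and marker all turn about it; positive values lean the tops of pointer, lever and marker to the balance's +y. Axes as the balance's.
- beam (a joint): Angle of the rocking beam and its red pointer, rad: 0 = level, pointer upright; positive = pointer leans to +y and the +y pan is down. Stops at -0.3 and +0.3. Top-heavy: no rest in between, falls to a stop; starts on the + stop. Inertia about 0.0105 kg m2, overturning moment about 0.040 N m per rad (+-15 percent), unknown side moment up to +-0.008 N m, damping 0.001 N m s/rad, no dry friction.
- rocker: All that turns with joint beam, in one piece: brass bar 300 mm long, two white pans of radius 44 mm at y = +-130 mm, steel pin tin on the +y pan, gold disc on the -y pan, keel bob below, red pointer above; plane x = +15 mm, pans and load up to 36 mm above the pivot. Origin on the shaft, z along the pointer, y along the bar. Must not be touched.
- lever (a joint): Angle of the trim lever relative to the beam, rad, +-1.6 (lever angle to the vertical = beam + lever; positive = knob leans to +y). The lever drives the beam only through a soft torsion spring, nominally 0.025 N m per rad about 0, damping 0.0015 N m s/rad: leaning the lever to +y pushes the beam to positive angles. Light (30 g) and balanced, it follows the beam when free.
- knob_rod: Purple ball knob (32 mm diameter) on the trim lever's rod (10 mm thick, along -z). Origin: centre of the ball, 120 mm from the shaft, in the plane x = -85 mm of the balance, on the robot's side, clear of scale and beam. Swings on an arc about the shaft; upright it is 245 mm above the table. The only thing to take hold of.
- pointer_tip (a point): Tip of the red pointer, 160 mm from the shaft, 6 mm wide, in the plane x = 0 of the balance.
- marker_tip (a point): Point of the yellow marker tab (14 mm wide) at 160 mm from the shaft, in the plane x = 0 of the balance: the pointer tip coincides with it when the reading is right.
- marker (a joint): Angle of the yellow marker tab, rad, same sign and zero as joint beam: the reading that the beam must be brought to. It stays where it is.
- pill_bottle: Bystander: clear pill bottle with white cap, 48 mm diameter, 78 mm tall, origin at underside.
- jewel_tray: Bystander: white ceramic jewellery tray 120 x 160 x 20 mm, origin at underside.
- mirror: Bystander: purple hand mirror lying flat, disc of 110 mm diameter with handle 115 mm to its -x, 12 mm thick, origin under the disc.
- soap_dish: Bystander: white soap dish with blue lever-top lid, 85 x 120 x 41 mm, origin at underside.

How it is judged (in metres and radians):
On the way:
1. the pointer is kept at the marker for eight seconds (distance between pointer_tip and marker_tip below 0.016 m), for 8 s.
At the end, for the whole second after the job is handed in: The pointer tip is within 16 mm (0.1 rad) of the marker, the beam moves slower than 0.2 rad/s, and the fingers hold the lever (distance between pointer_tip and marker_tip below 0.016 m and contact force between knob_rod and the fingers above 0.3 N and velocity of joint beam between -0.2 and 0.2 rad/s); the arm keeps its last pose, push and grip.
It fails at once if the robot touches the beam, pointer, pans or what lies on them (contact force between rocker and the fingers above 0.2 N or contact force between rocker and the arm above 0.2 N).
It fails at once if the beam is slammed or flung (faster than 1 rad/s) (velocity of joint beam above 1 rad/s or velocity of joint beam below -1 rad/s).
It fails at once if the marker is shifted (distance of marker_tip from where it was at the start of the episode above 0.008 m).
It fails at once if a bystander is disturbed (distance of any of pill_bottle, jewel_tray, mirror, soap_dish from where it was at the start of the episode above 0.03 m).
It also fails if it takes over 54 s, if anything falls off the work surface, if the arm or the gripper's body presses on something with over 40 N, if the wrist force passes 120 N, or if a joint passes its speed limit or range.

## Working session

There is one attempt and no reset: what is moved stays moved. The work goes in short steps, Python scripts to look and compute and a tool call to move; the robot and the scene stay as the last step left them, time stands still between calls to the robot, and variables do not carry over. Pictures are saved under pics/ and viewed, and the job is handed in when it is done.

Besides the shell and the picture viewer there is one more tool, called after "Request:" by a JSON object that holds its "api" and its "payload", one argument or row to a line. jog_arm: Moves the arm, as the interface text tells. Its arguments: {"type":"object","properties":{"dr":{"type":"array","items":{"type":"array","items":{"type":"number"}}},"slide":{"type":"array","items":{"type":"array","items":{"type":"number"}}},"gripper":{"type":"array","items":{"type":"number"}},"force":{"type":"number"}},"required":["dr","slide","gripper"]}

```bash
mkdir -p pics; ls; python3 - <<'E'
from rig import observe, viewer, env
import cv2,numpy as np
s=observe();print({k:np.round(v,3).tolist() for k,v in s.items()}, env.tcp_to_tips)
for n in("side","top"):
    i=viewer.get_image(n);cv2.imwrite(f"pics/{n}0.png",i["pixels"])
    print(n,i["camera_matrix"],i["dist_coeffs"],i["R"],i["t"])
E
```

```text
pics
{'time_s': 0.0, 'q': [54.872, 21.84, 74.386, 0.002, 83.858, -12.336], 'qvel': [0.058, -0.114, 0.027, -0.048, 0.103, -0.066], 'joint_efforts': [0.001, -44.847, -23.128, -0.0, 0.005, -0.0], 'position': [0.213, 0.507, 0.242], 'tool_rot': [[0.387, 0.922, -0.001], [0.922, -0.387, -0.001], [-0.001, -0.0, -1.0]], 'ft_force': [0.358, 0.028, 0.417], 'wrist_torque': [-0.03, -0.044, -0.03], 'grip_width': 0.085} 0.011
side [[436.25006452   0.         278.6343033 ]
 [  0.         436.25006452 210.87039894]
 [  0.           0.           1.        ]] [-0.10474968  0.          0.          0.          0.        ] [[ 9.75682488e-01 -2.19187838e-01  6.11479726e-04]
 [-1.29688500e-01 -5.79533850e-01 -8.04562869e-01]
 [ 1.76704769e-01  7.84918600e-01 -5.93867171e-01]] [-0.50148408  0.21585044  1.35175287]
top [[429.40475454   0.         280.81387845]
 [  0.         429.40475454 207.4694685 ]
 [  0.           0.           1.        ]] [-0.12829598  0.          0.          0.          0.        ] [[-0.00377984 -0.99998568  0.00378906]
 [-0.99207579  0.00327404 -0.12559817]
 [ 0.12558396 -0.00423377 -0.99207396]] [1.00008086e-03 5.38805616e-01 1.29348378e+00]
```

View pics/side0.png

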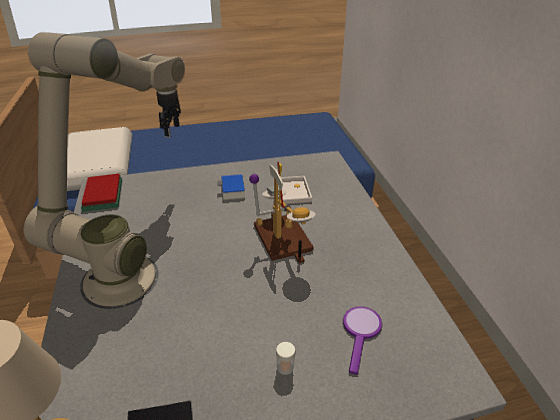

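View pics/top0.png

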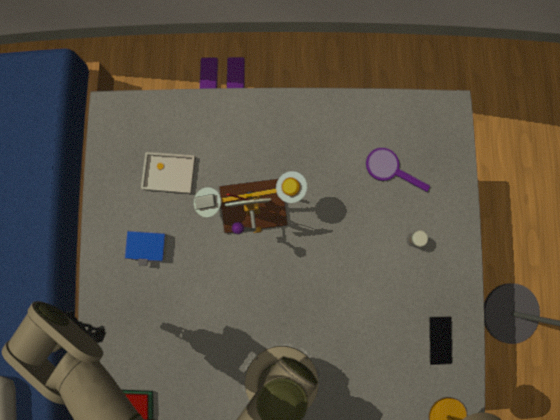

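The side view shows the purple knob at about (254,179) and the scale near (280,170). The top view shows the knob at about (237,228), the foot around (253,205), and the pans at (207,202) and (291,187). I'll zoom in next.

```bash
python3 - <<'E'
import cv2,numpy as np
a=cv2.imread("pics/side0.png")[145:275,215:345];b=cv2.imread("pics/top0.png")[165:265,180:320]
cv2.imwrite("pics/s0z.png",cv2.resize(a,None,fx=4.6,fy=4.6,interpolation=cv2.INTER_CUBIC))
cv2.imwrite("pics/t0z.png",cv2.resize(b,None,fx=5.5,fy=5.5,interpolation=cv2.INTER_CUBIC))
E
```

```text
(no output)
```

View pics/s0z.png

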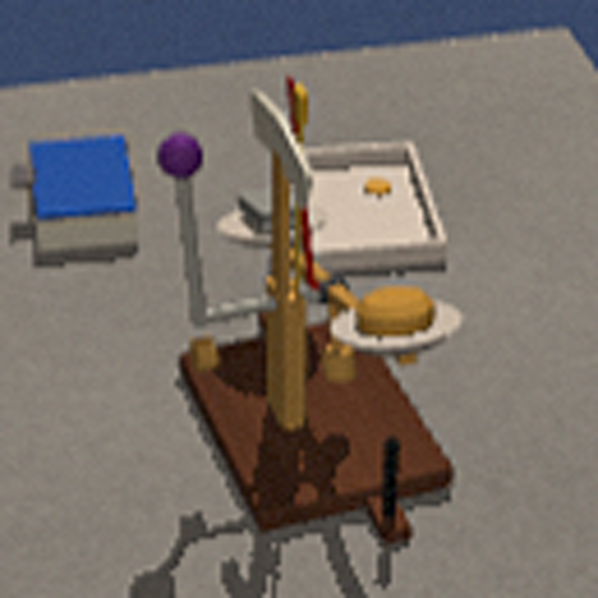

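View pics/t0z.png

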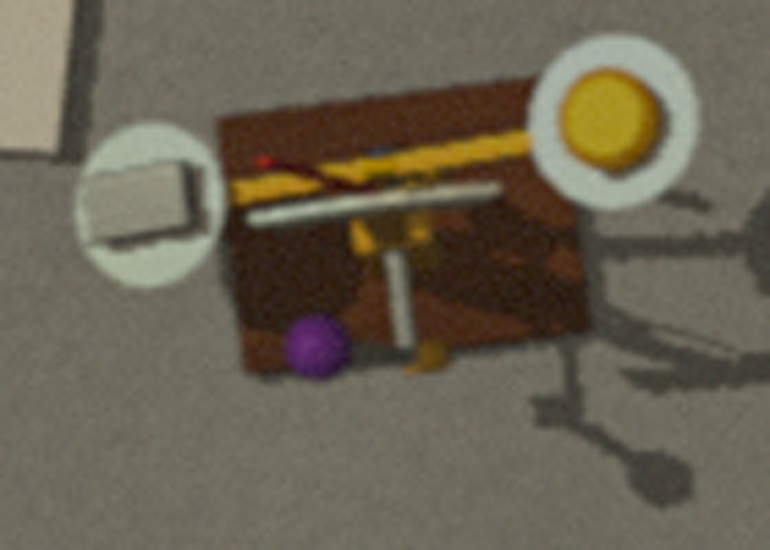

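```bash
cat > h.py <<'E'
import cv2,numpy as np
from rig import observe, viewer, env
def und(c,p):
    return cv2.undistortPoints(np.array(p,float).reshape(-1,1,2),c["camera_matrix"],c["dist_coeffs"]).reshape(-1,2)
def ray(c,p):
    u=und(c,[p])[0]; d=c["R"].T@np.array([u[0],u[1],1.]); return -c["R"].T@c["t"], d/np.linalg.norm(d)
def onplane(c,p,n,d0):
    o,d=ray(c,p); n=np.array(n,float); return o+d*(d0-n@o)/(n@d)
def tri(c1,p1,c2,p2):
    o1,d1=ray(c1,p1);o2,d2=ray(c2,p2)
    A=np.c_[d1,-d2];s=np.linalg.lstsq(A,o2-o1,rcond=None)[0]
    a=o1+d1*s[0];b=o2+d2*s[1];return (a+b)/2,np.linalg.norm(a-b)
def proj(c,X):
    r,_=cv2.Rodrigues(c["R"]);return cv2.projectPoints(np.array(X,float).reshape(-1,1,3),r,np.array(c["t"],float),c["camera_matrix"],np.array(c["dist_coeffs"]))[0].reshape(-1,2)
def blob(img,lo,hi,roi):
    x0,y0,x1,y1=roi;h=cv2.cvtColor(img[y0:y1,x0:x1],cv2.COLOR_BGR2HSV)
    m=cv2.inRange(h,lo,hi);n,l,s,c=cv2.connectedComponentsWithStats(m)
    return sorted([(int(s[i,4]),(c[i]+[x0,y0]).round(2).tolist(),(s[i,:4]+[x0,y0,0,0]).tolist()) for i in range(1,n)],reverse=True)[:5]
E
python3 - <<'E'
from h import *
S=viewer.get_image("side");T=viewer.get_image("top")
P=((125,60,30),(160,255,255))
ks=blob(S["pixels"],*P,(215,145,345,275));kt=blob(T["pixels"],*P,(180,165,320,265));print(ks,kt)
K,e=tri(S,ks[0][1],T,kt[0][1]);print("knob",K,e)
R=((0,140,60),(8,255,255))
rs=blob(S["pixels"],*R,(265,150,300,220));rt=blob(T["pixels"],*R,(180,165,320,225));print(rs,rt)
Y=((15,110,80),(32,255,255))
print(blob(S["pixels"],*Y,(265,150,300,220)));print(blob(T["pixels"],*Y,(180,165,320,265)))
W=T["pixels"]
h=cv2.cvtColor(W,cv2.COLOR_BGR2HSV)
# foot corners (zoom reading)
for z in [(220,118),(250,375),(590,330)]:
    p=np.array(z)/5.5+[180,165];print("foot",onplane(T,p,(0,0,1),.02))
for z in [(250,215),(500,190)]:
    p=np.array(z)/5.5+[180,165];print("scale",onplane(T,p,(0,0,1),.27))
for z,hh in [((148,205),.09),((613,122),.165)]:
    p=np.array(z)/5.5+[180,165];print("pan",onplane(T,p,(0,0,1),hh))
E
```

```text
[(74, [253.69, 178.39], [249, 174, 10, 10])] [(114, [237.18, 227.54], [232, 222, 12, 12])]
knob [0.45950312 0.11349819 0.24037007] 0.002119424204933663
[(13, [281.15, 195.69], [281, 190, 2, 11]), (7, [278.0, 165.0], [278, 162, 1, 7]), (3, [283.67, 217.0], [283, 216, 2, 3]), (3, [282.67, 206.33], [282, 206, 2, 2]), (2, [286.0, 217.5], [286, 217, 1, 2])] [(15, [228.0, 193.93], [226, 192, 6, 4]), (4, [248.25, 222.75], [247, 222, 3, 2]), (3, [235.33, 194.67], [235, 194, 2, 2]), (2, [239.5, 184.5], [239, 184, 2, 2]), (2, [238.5, 192.5], [238, 192, 2, 2])]
[(213, [276.56, 203.6], [273, 178, 9, 42]), (96, [293.93, 211.6], [286, 207, 14, 11]), (28, [279.96, 168.32], [279, 163, 3, 13]), (16, [296.69, 185.19], [294, 184, 6, 4]), (9, [284.44, 203.89], [283, 202, 4, 4])]
[(287, [249.7, 194.8], [221, 188, 56, 14]), (264, [290.46, 186.31], [282, 177, 18, 19]), (28, [257.29, 229.57], [254, 227, 7, 6]), (28, [255.61, 206.25], [253, 203, 6, 7]), (25, [245.56, 208.2], [244, 205, 5, 7])]
foot [0.60795518 0.19041245 0.02      ]
foot [0.46061166 0.17134886 0.02      ]
foot [ 0.48557013 -0.02084061  0.02      ]
scale [0.51805591 0.1409049  0.27      ]
scale [0.52932445 0.02521378 0.27      ]
pan [0.54801616 0.21905823 0.09      ]
pan [ 0.57941671 -0.03037876  0.165     ]
```

```bash
cat >> h.py <<'E'
YAW=np.radians(7.35);EX=np.array([np.cos(YAW),np.sin(YAW),0]);EY=np.array([-np.sin(YAW),np.cos(YAW),0]);EZ=np.array([0,0,1.])
O=np.array([.5483,.089,0]);PV=O+.125*EZ
def pt(x,r,a): return PV+x*EX+r*(np.sin(a)*EY+np.cos(a)*EZ)
E
python3 - <<'E'
from h import *
S=viewer.get_image("side");T=viewer.get_image("top")
for a in np.arange(-.3,.31,.1):
    print(round(a,1),[ (proj(c,pt(0,r,a))[0]).round(1).tolist() for c in(S,T) for r in (.14,.16,.175)])
a=S["pixels"][155:225,260:310];b=T["pixels"][180:215,215:285]
cv2.imwrite("pics/s1z.png",cv2.resize(a,None,fx=8,fy=8,interpolation=cv2.INTER_NEAREST))
cv2.imwrite("pics/t1z.png",cv2.resize(b,None,fx=11,fy=11,interpolation=cv2.INTER_NEAREST))
E
```

```text
-0.3 [[287.9, 180.8], [288.7, 176.5], [289.3, 173.1], [262.2, 190.9], [264.2, 189.3], [265.7, 188.2]]
-0.2 [[286.3, 177.6], [286.9, 172.8], [287.3, 169.2], [256.9, 191.3], [258.0, 189.9], [258.9, 188.7]]
-0.1 [[284.7, 174.8], [285.0, 169.6], [285.2, 165.7], [251.5, 191.9], [251.8, 190.5], [252.0, 189.5]]
0.0 [[283.2, 172.4], [283.2, 166.9], [283.2, 162.7], [246.1, 192.6], [245.4, 191.3], [245.0, 190.3]]
0.1 [[281.6, 170.4], [281.4, 164.7], [281.3, 160.3], [240.7, 193.3], [239.2, 192.2], [238.0, 191.3]]
0.2 [[280.1, 168.9], [279.7, 162.9], [279.4, 158.4], [235.4, 194.2], [233.1, 193.2], [231.2, 192.4]]
0.3 [[278.6, 167.8], [278.0, 161.7], [277.5, 157.1], [230.3, 195.1], [227.2, 194.2], [224.7, 193.5]]
```

View pics/s1z.png

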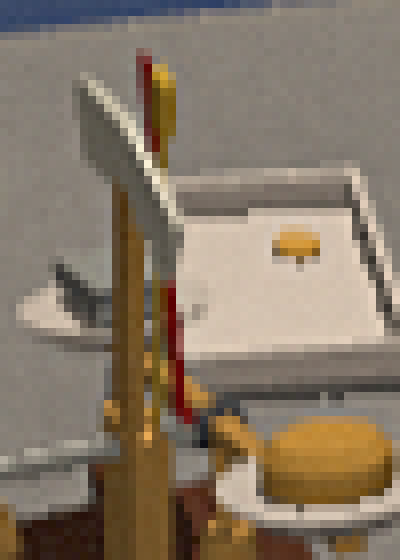

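View pics/t1z.png

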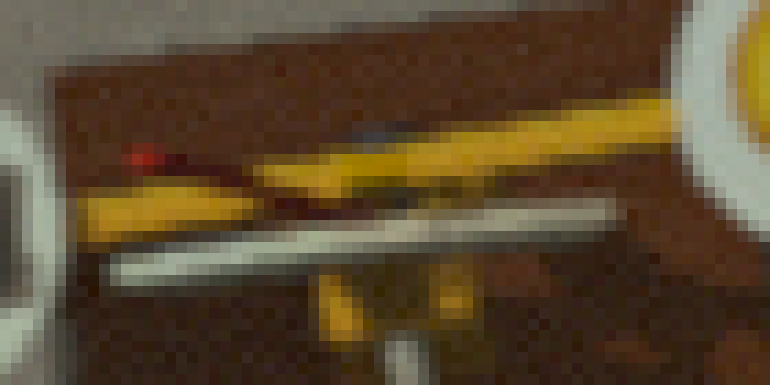

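```bash
python3 - <<'E'
from h import *
S=viewer.get_image("side");T=viewer.get_image("top")
b=lambda X:[round(float((X-PV)@e),4) for e in(EX,EY,EZ)]
for ps in [(280.3,163),(280.3,168)]:
  for q in [(249,194.3),(249,196),(249,197.5),(246.3,194.3),(251.7,194.3)]:
    X,e=tri(S,ps,T,q);print(ps,q,b(X),round(e,4), round(float(np.hypot(b(X)[1],b(X)[2])),3))
print(proj(S,PV),proj(T,PV))
for x in(-.01,-.02):
  for a in (-.1,0,.1,.2): print(x,a,[proj(c,pt(x,r,a))[0].round(1).tolist() for c in(S,T) for r in(.12,.14,.16)])
m=T["pixels"][190:203,235:268]
h=cv2.cvtColor(m,cv2.COLOR_BGR2HSV)
for k in range(3): print(h[:,:,k])
E
```

```text
(280.3, 163) (249, 194.3) [-0.0126, -0.0089, 0.1814] 0.0006 0.182
(280.3, 163) (249, 196) [-0.0148, -0.009, 0.1814] 0.0035 0.182
(280.3, 163) (249, 197.5) [-0.0167, -0.009, 0.1815] 0.0072 0.182
(280.3, 163) (246.3, 194.3) [-0.0106, -0.0022, 0.1772] 0.0003 0.177
(280.3, 163) (251.7, 194.3) [-0.0146, -0.0156, 0.1855] 0.0015 0.186
(280.3, 168) (249, 194.3) [-0.0108, -0.0077, 0.1629] 0.0032 0.163
(280.3, 168) (249, 196) [-0.013, -0.0077, 0.1629] 0.0011 0.163
(280.3, 168) (249, 197.5) [-0.0149, -0.0077, 0.163] 0.0048 0.163
(280.3, 168) (246.3, 194.3) [-0.0087, -0.0008, 0.1585] 0.0023 0.159
(280.3, 168) (251.7, 194.3) [-0.0128, -0.0145, 0.1672] 0.0041 0.168
[[282.87855488 208.6332032 ]] [[249.75752974 200.34366628]]
-0.01 -0.1 [[281.5, 180.5], [281.7, 175.4], [282.0, 170.2], [251.7, 197.0], [252.0, 195.7], [252.2, 194.4]]
-0.01 0 [[280.1, 178.4], [280.2, 173.0], [280.2, 167.5], [247.1, 197.6], [246.5, 196.4], [245.9, 195.2]]
-0.01 0.1 [[278.8, 176.7], [278.6, 171.0], [278.4, 165.2], [242.6, 198.2], [241.1, 197.2], [239.7, 196.1]]
-0.01 0.2 [[277.6, 175.3], [277.1, 169.4], [276.7, 163.5], [
[... 5119 characters left out ...]
9  82  83  78]
 [168 157 136 101  75  58  55  59  71  87  85  69  62  65  64  55  46  62
   89 106 103  92  93  84  90  94 100 102 106 104 114 112 113]
 [155 130 105  82  68  58  64  59  54  57  60  68  70  74  83  93 109 125
  123 114 112 117 117 115 135 149 149 147 145 140 138 139 138]
 [ 82  66  55  64  78  85  91  94 100 106 115 116 119 125 138 155 160 164
  158 133 136 145 146 141 144 150 148 136 128 121 110 117 110]
 [ 66  85  94 103 112 125 141 163 165 163 162 161 157 155 156 160 157 153
  137 119 116 117 111  99  96  92  91  80  77  72  70  71  68]
 [145 163 169 167 166 167 164 165 166 153 144 132 121 118 104  99  95  93
   83  70  75  80  72  68  60  64  65  61  66  57  54  52  51]]
```

The knob triangulates to z = 0.240, against 0.2396 expected for a lean of 0.3. The predicted pointer tip matches the red tip in both views. The marker reads about -0.05 rad, with its tab at top pixel (248.6,195). First move: raise the arm and turn the jaws along the balance's y.

Request:
{"api": "jog_arm", "payload": {
  "dr": [
    [0,0,-0.0525],
    [0,0,-0.0525],
    [0,0,-0.0525],
    [0,0,-0.0525],
    [0,0,-0.0525],
    [0,0,-0.0525],
    [0,0,-0.0525],
    [0,0,-0.0525],
    [0,0,-0.0525],
    [0,0,-0.0525]
  ],
  "slide": [
    [0,0,-0.013],
    [0,0,-0.013],
    [0,0,-0.013],
    [0,0,-0.013],
    [0,0,-0.013],
    [0,0,-0.013],
    [0,0,-0.013],
    [0,0,-0.013],
    [0,0,-0.013],
    [0,0,-0.013]
  ],
  "gripper": [1,1,1,1,1,1,1,1,1,1],
  "force": 25
}}

```text
time_s: 1.4
position: [0.213, 0.507, 0.3728]
tool_rot: [[-0.129, 0.992, -0.0], [0.992, 0.129, -0.0], [-0.0, -0.0, -1.0]]
ft_force: [-0.7, 0.5, -0.3]
grip_width: 0.0857
```

```bash
cat >> h.py <<'E'
K=np.array([.4595,.1135,.2400])
from scipy.spatial.transform import Rotation as Rn
def Rt(a):
    u=np.sin(a)*EY+np.cos(a)*EZ; x=np.cos(a)*EY-np.sin(a)*EZ; return np.c_[x,EX,-u],u
def togo(a,P):
    s=observe();R=np.array(s["tool_rot"]);p=np.array(s["position"]);Rg,u=Rt(a)
    print("t",s["time_s"],"pos",p.round(4),"slide",(R.T@(P-p)).round(4),"turn",Rn.from_matrix(R.T@Rg).as_rotvec().round(4),"F",np.round(s["ft_force"],2),"w",round(s["grip_width"],4),"q",np.round(s["q"],1))
E
python3 -c "
from h import *
togo(0,K+.082*Rt(.3)[1]); print(Rt(0)[0])"
```

```text
t 1.4 pos [0.213  0.507  0.3728] slide [-0.3978  0.1937  0.0545] turn [-0.      0.0001  0.0011] F [-0.68  0.49 -0.34] w 0.0857 q [ 54.9  18.7  58.   -0.  103.3 -42.5]
[[-0.12793015  0.99178318 -0.        ]
 [ 0.99178318  0.12793015 -0.        ]
 [ 0.          0.         -1.        ]]
```

Request:
{"api": "jog_arm", "payload": {
  "dr": [
    [0,0,0],
    [0,0,0],
    [0,0,0],
    [0,0,0],
    [0,0,0],
    [0,0,0],
    [0,0,0],
    [0,0,0],
    [0,0,0],
    [0,0,0]
  ],
  "slide": [
    [-0.035,0.0194,0],
    [-0.04,0.0194,0],
    [-0.04,0.0194,0],
    [-0.04,0.0194,0],
    [-0.04,0.0194,0],
    [-0.04,0.0194,0],
    [-0.04,0.0194,0],
    [-0.04,0.0194,0],
    [-0.04,0.0194,0],
    [-0.04,0.0194,0]
  ],
  "gripper": [1,1,1,1,1,1,1,1,1,1]
}}

```text
time_s: 2.4
position: [0.4562, 0.1381, 0.3725]
tool_rot: [[-0.127, 0.992, 0.0], [0.992, 0.127, 0.0], [0.0, 0.0, -1.0]]
ft_force: [0.1, 1.1, 0.5]
grip_width: 0.0857
```

```bash
python3 -c "
from h import *
togo(0.3,K+.082*Rt(.3)[1])"
```

```text
t 2.4 pos [0.4562 0.1381 0.3725] slide [-0.0006  0.0001  0.0542] turn [ 2.000e-04 -3.001e-01 -1.200e-03] F [0.14 1.12 0.5 ] w 0.0857 q [  2.6  10.6  69.2   0.  100.2 -94.7]
```

Request:
{"api": "jog_arm", "payload": {
  "dr": [
    [0,-0.05,0],
    [0,-0.05,0],
    [0,-0.05,0],
    [0,-0.05,0],
    [0,-0.05,0],
    [0,-0.05,0],
    [0,0,0],
    [0,0,0],
    [0,0,0],
    [0,0,0]
  ],
  "slide": [
    [0,0,0],
    [0,0,0],
    [0,0,0],
    [0,0,0],
    [0,0,0],
    [0,0,0],
    [0.008,0,0.025],
    [0.008,0,0.025],
    [0,0,0],
    [0,0,0]
  ],
  "gripper": [1,1,1,1,1,1,1,1,1,1]
}}

```text
time_s: 3.4
position: [0.4557, 0.1403, 0.3206]
tool_rot: [[-0.121, 0.992, 0.038], [0.948, 0.127, -0.293], [-0.296, 0.0, -0.955]]
ft_force: [0.8, -0.7, -0.5]
grip_width: 0.0855
```

```bash
python3 - <<'E'
from h import *
togo(0.3,K-.008*Rt(.3)[1])
S=viewer.get_image("side");T=viewer.get_image("top")
a=S["pixels"][100:260,190:350];b=T["pixels"][150:270,180:320]
z=np.zeros((480,800,3),np.uint8)
A=cv2.resize(a,(480,480),interpolation=cv2.INTER_CUBIC);B=cv2.resize(b,(560,480),interpolation=cv2.INTER_CUBIC)
cv2.imwrite("pics/pre.png",cv2.resize(np.hstack([A,B]),(800,369)))
P=((125,60,30),(160,255,255))
ks=blob(S["pixels"],*P,(215,145,345,275));kt=blob(T["pixels"],*P,(180,165,320,265));print(ks,kt)
E
```

```text
t 3.4 pos [0.4557 0.1403 0.3206] slide [-0.002   0.0003  0.093 ] turn [-0.      0.0001 -0.0012] F [ 0.85 -0.71 -0.55] w 0.0855 q [ 11.7  13.7  75.1 -17.2  92.4 -86.1]
[(74, [253.69, 178.39], [249, 174, 10, 10]), (1, [243.0, 147.0], [243, 147, 1, 1])] [(61, [237.52, 229.97], [232, 227, 12, 7])]
```

View pics/pre.png

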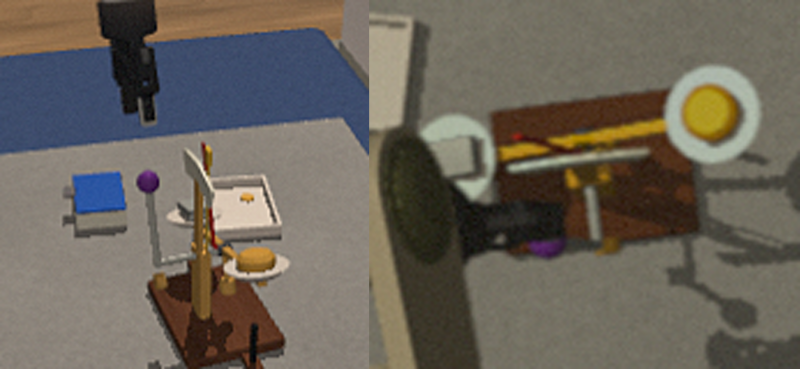

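The side view shows the open gripper above the knob, and the top view shows the knob half hidden beneath it. The 93 mm still to go along the tool is clear.

Request:
{"api": "jog_arm", "payload": {
  "dr": [
    [0,0,0],
    [0,0,0],
    [0,0,0],
    [0,0,0],
    [0,0,0],
    [0,0,0],
    [0,0,0],
    [0,0,0],
    [0,0,0],
    [0,0,0]
  ],
  "slide": [
    [-0.001,0,0.013],
    [-0.001,0,0.013],
    [0,0,0.013],
    [0,0,0.013],
    [0,0,0.013],
    [0,0,0.012],
    [0,0,0.01],
    [0,0,0.006],
    [0,0,0],
    [0,0,0]
  ],
  "gripper": [1,1,1,1,1,1,1,1,1,1]
}}

```text
time_s: 4.5
position: [0.4595, 0.1112, 0.2321]
tool_rot: [[-0.121, 0.992, 0.038], [0.948, 0.127, -0.293], [-0.296, 0.001, -0.955]]
ft_force: [-0.3, -0.3, 0.7]
grip_width: 0.0854
```

```bash
python3 - <<'E'
from h import *
togo(0.3,K-.008*Rt(.3)[1])
S=viewer.get_image("side");T=viewer.get_image("top")
a=S["pixels"][100:260,190:350];b=T["pixels"][150:270,180:320]
A=cv2.resize(a,(480,480),interpolation=cv2.INTER_CUBIC);B=cv2.resize(b,(560,480),interpolation=cv2.INTER_CUBIC)
cv2.imwrite("pics/down.png",cv2.resize(np.hstack([A,B]),(800,369)))
E
```

```text
t 4.5 pos [0.4595 0.1112 0.2321] slide [-0.0002  0.0002 -0.0002] turn [ 0.0005  0.     -0.0013] F [-0.3  -0.33  0.67] w 0.0854 q [  8.2  16.4  86.3 -17.6  78.1 -85.3]
```

View pics/down.png

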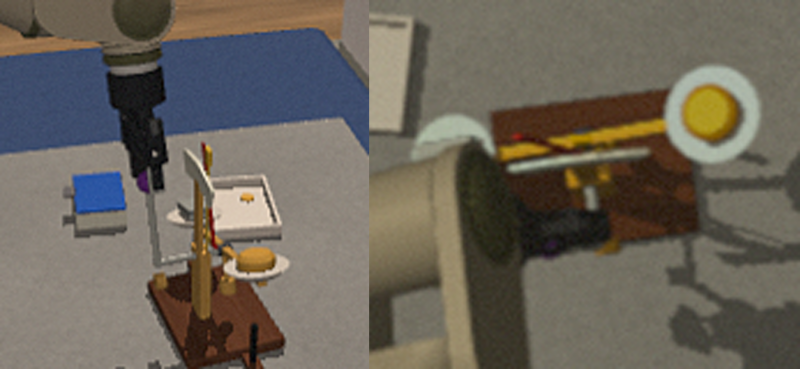

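The side view shows the ball between the fingers, and the pointer and beam haven't moved. I'm closing the gripper with low force.

Request:
{"api": "jog_arm", "payload": {
  "dr": [
    [0,0,0],
    [0,0,0],
    [0,0,0],
    [0,0,0],
    [0,0,0],
    [0,0,0],
    [0,0,0],
    [0,0,0],
    [0,0,0],
    [0,0,0]
  ],
  "slide": [
    [0,0,0],
    [0,0,0],
    [0,0,0],
    [0,0,0],
    [0,0,0],
    [0,0,0],
    [0,0,0],
    [0,0,0],
    [0,0,0],
    [0,0,0]
  ],
  "gripper": [0.5,0.2,0,-0.1,-0.2,-0.3,-0.4,-0.6,-0.8,-1],
  "force": 25
}}

```text
time_s: 5.6
position: [0.4593, 0.1112, 0.2317]
tool_rot: [[-0.121, 0.992, 0.038], [0.948, 0.127, -0.293], [-0.296, 0.0, -0.955]]
ft_force: [-2.2, 1.1, 2.2]
grip_width: 0.0303
```

```bash
cat >> h.py <<'E'
def gold(S):
    img=S["pixels"];roi=(280,180,345,245)
    x0,y0,x1,y1=roi;h=cv2.cvtColor(img[y0:y1,x0:x1],cv2.COLOR_BGR2HSV)
    m=cv2.inRange(h,(12,120,110),(30,255,255))
    n,l,s,c=cv2.connectedComponentsWithStats(m)
    return [(int(s[i,4]),(c[i]+[x0,y0]).round(2).tolist(),(s[i,:4]+[x0,y0,0,0]).tolist()) for i in range(1,n) if s[i,4]>15]
E
python3 - <<'E'
from h import *
togo(0.3,K-.008*Rt(.3)[1])
S=viewer.get_image("side");T=viewer.get_image("top")
print(gold(S))
R=((0,140,60),(8,255,255));print(blob(T["pixels"],*R,(215,180,275,205)))
def rk(x,y,z,a): return PV+x*EX+(y*np.cos(a)+z*np.sin(a))*EY+(-y*np.sin(a)+z*np.cos(a))*EZ
for z in(.01,.02,.03): print(z,[proj(S,rk(.015,-.13,z,a))[0].round(2).tolist() for a in(.3,.1,-.05,-.3)])
a=S["pixels"][100:260,190:350];b=T["pixels"][150:270,180:320]
A=cv2.resize(a,(480,480),interpolation=cv2.INTER_CUBIC);B=cv2.resize(b,(560,480),interpolation=cv2.INTER_CUBIC)
cv2.imwrite("pics/grip.png",cv2.resize(np.hstack([A,B]),(800,369)))
E
```

```text
t 5.6 pos [0.4593 0.1112 0.2317] slide [-0.0003  0.0005 -0.0006] turn [-0.0001  0.     -0.0011] F [-2.22  1.14  2.23] w 0.0303 q [  8.2  16.5  86.3 -17.6  78.1 -85.3]
[(159, [299.01, 211.67], [286, 207, 23, 11]), (28, [280.0, 222.5], [280, 209, 1, 28]), (44, [288.41, 223.27], [286, 218, 6, 10])]
[(12, [228.33, 194.17], [226, 193, 6, 3]), (3, [241.67, 198.67], [241, 198, 2, 2]), (3, [234.67, 195.33], [234, 195, 2, 2]), (2, [243.5, 192.0], [243, 192, 2, 1]), (1, [274.0, 183.0], [274, 183, 1, 1])]
0.01 [[301.51, 216.99], [302.13, 224.81], [302.17, 230.12], [301.44, 237.53]]
0.02 [[301.24, 213.93], [302.11, 222.06], [302.34, 227.69], [301.9, 235.75]]
0.03 [[300.96, 210.86], [302.09, 219.29], [302.51, 225.23], [302.36, 233.96]]
```

View pics/grip.png

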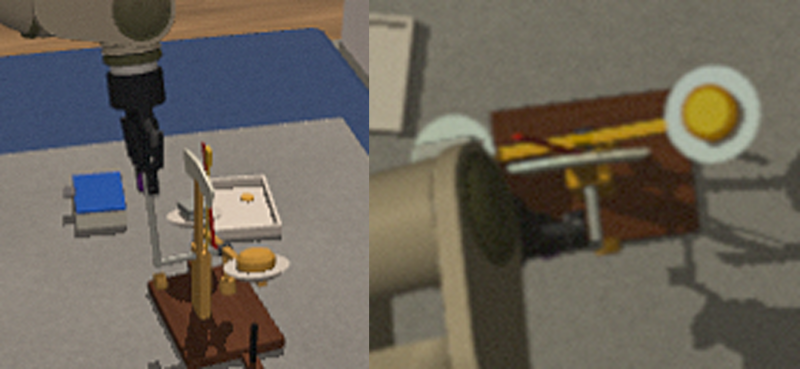

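The grip holds: 30 mm opening on the ball, with the pointer unmoved. The gold disc's row in the side view and the red tip's column in the top view both measure the beam angle. I'll write the estimator, then ease the lever from 0.30 to 0.10.

```bash
cat >> h.py <<'E'
def rk(x,y,z,a): return PV+x*EX+(y*np.cos(a)+z*np.sin(a))*EY+(-y*np.sin(a)+z*np.cos(a))*EZ
AA=np.linspace(-.33,.36,70)
def pan(S):
    x0,y0,x1,y1=280,190,345,260;h=cv2.cvtColor(S["pixels"][y0:y1,x0:x1],cv2.COLOR_BGR2HSV)
    m=cv2.inRange(h,(0,0,150),(179,45,255));n,l,s,c=cv2.connectedComponentsWithStats(m)
    i=1+np.argmax(s[1:,4]); return int(s[i,4]),c[i]+[x0,y0]
def gold2(S,row=None):
    x0,y0,x1,y1=293,190,314,260;h=cv2.cvtColor(S["pixels"][y0:y1,x0:x1],cv2.COLOR_BGR2HSV)
    m=cv2.inRange(h,(12,120,110),(30,255,255));n,l,s,c=cv2.connectedComponentsWithStats(m)
    i=1+np.argmax(s[1:,4]); return int(s[i,4]),c[i]+[x0,y0]
def tip(T):
    x0,y0,x1,y1=220,184,275,201
    B=T["pixels"][y0:y1,x0:x1].astype(float);red=B[:,:,2]-1.3*np.maximum(B[:,:,1],B[:,:,0])-25
    m=(red>0).astype(np.uint8);n,l,s,c=cv2.connectedComponentsWithStats(m)
    return [(int(s[i,4]),(c[i]+[x0,y0]).round(1).tolist(),int(s[i,0])+x0) for i in range(1,n) if s[i,4]>3]
def lever():
    s=observe();d=np.array(s["position"])-PV
    return s["time_s"],np.arctan2(d@EY,d@EZ),np.hypot(d@EY,d@EZ),s
def inv(fn,val):
    v=np.array([fn(a) for a in AA]);o=np.argsort(v);return float(np.interp(val,v[o],AA[o]))
G0=None
E
python3 - <<'E'
from h import *
S=viewer.get_image("side");T=viewer.get_image("top")
print(pan(S),gold2(S),tip(T)); t,L,r,s=lever();print(t,L,r)
S=viewer.get_image("side");print(pan(S),gold2(S))
for z in (0,.004,.008,.028):print(z,proj(S,rk(.015,-.13,z,.3)))
E
```

```text
(242, array([295.33471074, 194.20661157])) (139, array([300.45323741, 212.05035971])) [(24, [230.5, 194.6], 226), (7, [241.9, 198.6], 240)]
5.8 0.3036043915109182 0.11176994122627179
(238, array([295.19747899, 194.2605042 ])) (137, array([300.38686131, 211.99270073]))
0 [[301.7766068  220.02825314]]
0.004 [[301.66902891 218.81367578]]
0.008 [[301.5611875  217.59653786]]
0.028 [[301.01801352 211.47236871]]
```

```bash
cat >> h.py <<'E'
def bang(S):
    n,c=gold2(S); return inv(lambda a:proj(S,rk(.015,-.13,.0262,a))[0][1],c[1]),n,c.round(2)
def look(k=4,name=None):
    ts=[];bs=[];Ls=[]
    for i in range(k):
        t,L,r,s=lever()
        S=viewer.get_image("side");b,n,c=bang(S);ts.append(t);bs.append(b);Ls.append(L)
        t,L,r,s=lever()
    T=viewer.get_image("top")
    p=np.polyfit(np.array(ts)-ts[-1],bs,1) if k>1 else [0,bs[-1]]
    print("t",t,"L %.4f r %.4f"%(L,r),"b",np.round(bs,3),"fit v %.3f b %.3f"%(p[0],p[1]),"n",n,c,"tip",tip(T),"F",np.round(s["ft_force"],1),"w",round(s["grip_width"],4))
    if name:
        a=S["pixels"][100:260,190:350];b=T["pixels"][150:270,180:320]
        A=cv2.resize(a,(480,480),interpolation=cv2.INTER_CUBIC);B=cv2.resize(b,(560,480),interpolation=cv2.INTER_CUBIC)
        cv2.imwrite(f"pics/{name}.png",cv2.resize(np.hstack([A,B]),(800,369)))
E
python3 -c "
from h import *
look(2)"
```

```text
t 5.95 L 0.3035 r 0.1118 b [0.3   0.299] fit v -0.017 b 0.299 n 139 [300.45 212.05] tip [(31, [233.0, 195.4], 226)] F [-1.4  1.7  4.1] w 0.0304
```

Request:
{"api": "jog_arm", "payload": {
  "dr": [
    [0,0.02,0],
    [0,0.02,0],
    [0,0.02,0],
    [0,0.02,0],
    [0,0.02,0],
    [0,0.02,0],
    [0,0.02,0],
    [0,0.02,0],
    [0,0.02,0],
    [0,0.02,0]
  ],
  "slide": [
    [-0.00224,0,0],
    [-0.00224,0,0],
    [-0.00224,0,0],
    [-0.00224,0,0],
    [-0.00224,0,0],
    [-0.00224,0,0],
    [-0.00224,0,0],
    [-0.00224,0,0],
    [-0.00224,0,0],
    [-0.00224,0,0]
  ],
  "gripper": [-1,-1,-1,-1,-1,-1,-1,-1,-1,-1]
}}

```text
time_s: 7.0
position: [0.462, 0.0892, 0.2364]
tool_rot: [[-0.126, 0.992, 0.013], [0.987, 0.127, -0.097], [-0.098, 0.0, -0.995]]
ft_force: [-2.6, 1.2, 4.2]
grip_width: 0.0309
```

```bash
python3 -c "
from h import *
look(3,'L1')"
```

```text
t 7.15 L 0.0988 r 0.1119 b [0.299 0.3   0.299] fit v -0.002 b 0.300 n 139 [300.36 212.06] tip [(14, [227.9, 194.1], 226), (4, [232.8, 194.8], 232)] F [-2.7  1.4  4.7] w 0.0305
```

View pics/L1.png

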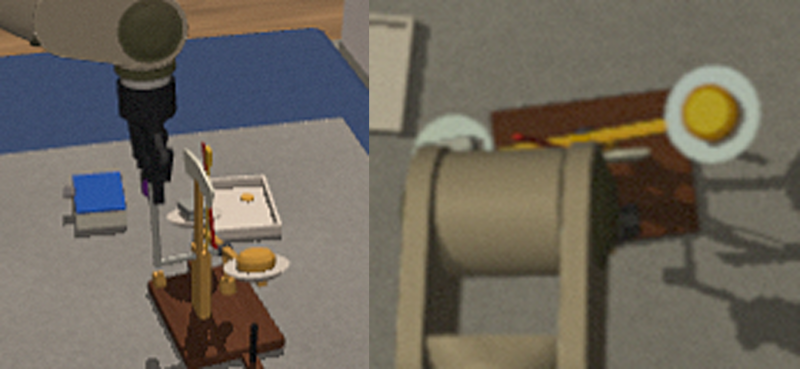

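The lever is at 0.10, held by the fingers, and the beam is still on the stop at 0.30. The pointer tip is still visible at the edge of the top view.

Request:
{"api": "jog_arm", "payload": {
  "dr": [
    [0,0.015,0],
    [0,0.015,0],
    [0,0.015,0],
    [0,0.015,0],
    [0,0.015,0],
    [0,0.015,0],
    [0,0.015,0],
    [0,0.015,0],
    [0,0.015,0],
    [0,0.015,0]
  ],
  "slide": [
    [-0.00168,0,0],
    [-0.00168,0,0],
    [-0.00168,0,0],
    [-0.00168,0,0],
    [-0.00168,0,0],
    [-0.00168,0,0],
    [-0.00168,0,0],
    [-0.00168,0,0],
    [-0.00168,0,0],
    [-0.00168,0,0]
  ],
  "gripper": [-1,-1,-1,-1,-1,-1,-1,-1,-1,-1]
}}

```text
time_s: 8.2
position: [0.4641, 0.0725, 0.2369]
tool_rot: [[-0.126, 0.992, -0.006], [0.991, 0.127, 0.051], [0.051, 0.0, -0.999]]
ft_force: [-3.5, -0.3, 5.0]
grip_width: 0.0305
```

```bash
python3 -c "
from h import *
look(3)"
```

```text
t 8.35 L -0.0513 r 0.1120 b [0.3   0.301 0.3  ] fit v 0.000 b 0.300 n 138 [300.43 212.01] tip [] F [-2.4 -0.1  5.2] w 0.0302
```

Request:
{"api": "jog_arm", "payload": {
  "dr": [
    [0,0.012,0],
    [0,0.012,0],
    [0,0.012,0],
    [0,0.012,0],
    [0,0.012,0],
    [0,0.012,0],
    [0,0.012,0],
    [0,0.012,0],
    [0,0.012,0],
    [0,0.012,0]
  ],
  "slide": [
    [-0.00134,0,0],
    [-0.00134,0,0],
    [-0.00134,0,0],
    [-0.00134,0,0],
    [-0.00134,0,0],
    [-0.00134,0,0],
    [-0.00134,0,0],
    [-0.00134,0,0],
    [-0.00134,0,0],
    [-0.00134,0,0]
  ],
  "gripper": [-1,-1,-1,-1,-1,-1,-1,-1,-1,-1]
}}

```text
time_s: 9.4
position: [0.4657, 0.0593, 0.2355]
tool_rot: [[-0.125, 0.992, -0.022], [0.977, 0.127, 0.169], [0.17, 0.0, -0.985]]
ft_force: [-3.4, -1.1, 5.7]
grip_width: 0.0303
```

```bash
python3 -c "
from h import *
look(4)"
```

```text
t 9.6 L -0.1705 r 0.1122 b [0.301 0.301 0.299 0.301] fit v -0.002 b 0.300 n 137 [300.39 211.99] tip [(21, [229.8, 194.4], 225)] F [-4.4 -2.   5.7] w 0.0302
```

Request:
{"api": "jog_arm", "payload": {
  "dr": [
    [0,0.01,0],
    [0,0.01,0],
    [0,0.01,0],
    [0,0.01,0],
    [0,0.01,0],
    [0,0.01,0],
    [0,0.01,0],
    [0,0.01,0],
    [0,0.01,0],
    [0,0.01,0]
  ],
  "slide": [
    [-0.00112,0,0],
    [-0.00112,0,0],
    [-0.00112,0,0],
    [-0.00112,0,0],
    [-0.00112,0,0],
    [-0.00112,0,0],
    [-0.00112,0,0],
    [-0.00112,0,0],
    [-0.00112,0,0],
    [-0.00112,0,0]
  ],
  "gripper": [-1,-1,-1,-1,-1,-1,-1,-1,-1,-1]
}}

```text
time_s: 10.65
position: [0.4671, 0.0483, 0.2332]
tool_rot: [[-0.122, 0.992, -0.034], [0.956, 0.126, 0.266], [0.268, 0.0, -0.963]]
ft_force: [-3.6, -0.8, 5.3]
grip_width: 0.0303
```

```bash
python3 -c "
from h import *
look(4)"
```

```text
t 10.85 L -0.2709 r 0.1123 b [0.301 0.301 0.3   0.3  ] fit v -0.010 b 0.300 n 138 [300.41 212.03] tip [(22, [230.1, 194.5], 226), (6, [241.5, 198.0], 239)] F [-4.4 -1.5  6.9] w 0.0302
```

Request:
{"api": "jog_arm", "payload": {
  "dr": [
    [0,0.01,0],
    [0,0.01,0],
    [0,0.01,0],
    [0,0.01,0],
    [0,0.01,0],
    [0,0.01,0],
    [0,0.01,0],
    [0,0.01,0],
    [0,0.01,0],
    [0,0.01,0]
  ],
  "slide": [
    [-0.00112,0,0],
    [-0.00112,0,0],
    [-0.00112,0,0],
    [-0.00112,0,0],
    [-0.00112,0,0],
    [-0.00112,0,0],
    [-0.00112,0,0],
    [-0.00112,0,0],
    [-0.00112,0,0],
    [-0.00112,0,0]
  ],
  "gripper": [-1,-1,-1,-1,-1,-1,-1,-1,-1,-1]
}}

```text
time_s: 11.9
position: [0.4684, 0.0377, 0.2297]
tool_rot: [[-0.118, 0.992, -0.046], [0.924, 0.126, 0.36], [0.363, 0.0, -0.932]]
ft_force: [-3.8, -2.5, 6.8]
grip_width: 0.0305
```

```bash
python3 -c "
from h import *
look(4,'L5')"
```

```text
t 12.1 L -0.3711 r 0.1123 b [0.259 0.252 0.247 0.236] fit v -0.150 b 0.237 n 147 [300.85 214.75] tip [(13, [232.0, 193.2], 230), (4, [237.5, 195.0], 236), (7, [243.3, 197.7], 241)] F [-3.8 -1.7  6. ] w 0.0303
```

View pics/L5.png

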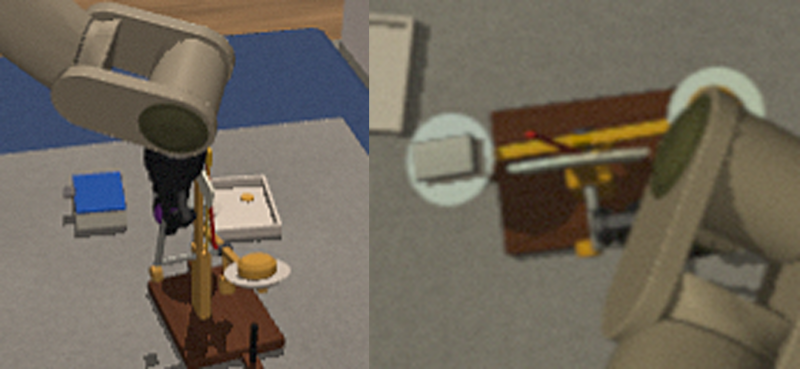

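The beam left the stop at a lever angle of about -0.27 and is now near 0.23, drifting at -0.15 rad/s. I'll fit the moments from the log and plan the catch.

```bash
cat > ctl.py <<'E'
import json,os
from h import *
from scipy.optimize import least_squares
from scipy.integrate import odeint
TGT=-0.05
if not os.path.exists("log.json"):
    json.dump({"L":[[9.6,-.1705],[9.65,-.1705],[10.65,-.2705],[10.9,-.2709],[11.9,-.3711],[12.15,-.3711]],
     "b":[[10.65,.301],[10.7,.301],[10.75,.300],[10.8,.300],[11.9,.259],[11.95,.252],[12.0,.247],[12.05,.236]]},open("log.json","w"))
def load(): return json.load(open("log.json"))
def meas(k=3):
    D=load()
    for i in range(k):
        t,L,r,s=lever();S=viewer.get_image("side");b,n,c=bang(S)
        D["L"].append([t,float(L)]);D["b"].append([t,b]);print("t %.2f L %.4f b %.4f n%d r%.4f"%(t,L,b,n,r))
    t,L,r,s=lever();D["L"].append([t,float(L)])
    json.dump(D,open("log.json","w"));print("w",round(s["grip_width"],4),"F",np.round(s["ft_force"],1))
def sim(p,tl,Ll,t0,b0,v0,t1,dt=.01):
    A,s,k=p;I=.0105;n=int(round((t1-t0)/dt));t=t0+dt*np.arange(n+1)
    L=np.interp(t,tl,Ll);Ld=np.gradient(L,dt) if n>0 else [0]
    b,v=b0,v0;B=[b];V=[v]
    for i in range(n):
        a=(A*b+s+k*(L[i]-b)+.0015*(Ld[i]-v)-.001*v)/I
        v+=a*dt;b+=v*dt
        if b>.3: b=.3;v=min(v,0)
        if b<-.3: b=-.3;v=max(v,0)
        B.append(b);V.append(v)
    return t,np.array(B),np.array(V)
LAG=.0
def fit():
    """smoother over all log; segments broken only by process noise-free model; weights recent"""
    D=load();L=np.array(D["L"]);b=np.array(D["b"])
    t1=L[-1,0];t0=9.6 if t1<15.5 else t1-5
    if t0==9.6: st=lambda x:(.3,0.)
    else: st=lambda x:(x[3],x[4])
    bb=b[b[:,0]>=t0-.001]
    def res(x):
        q=st(x);t,B,V=sim(x[:3],L[:,0]+LAG,L[:,1],t0,q[0],q[1],t1)
        r=list((np.interp(bb[:,0],t,B)-bb[:,1])/.003)+[(x[0]-.04)/.004,x[1]/.006,(x[2]-.025)/.0015]
        return r
    if t0==9.6:x0=[.04,.0024,.025]
    else:
        x0=[.04,.0024,.025,bb[0,1],0]
    f=least_squares(res,x0,x_scale=[.01,.005,.005]+[.1,.3]*(len(x0)>3),diff_step=1e-4)
    q=st(f.x);t,B,V=sim(f.x[:3],L[:,0]+LAG,L[:,1],t0,q[0],q[1],t1)
    print("fit A %.4f s %.4f k %.4f"%tuple(f.x[:3]),"rms res(rad)",round(.003*float(np.sqrt(np.mean(np.array(f.fun[:-3])**2))),4),"last",np.round(np.array(f.fun[:-3])[-4:]*.003,3),"now t %.2f b %.4f v %.4f L %.4f"%(t1,B[-1],V[-1],L[-1,1]),"Leq(tgt) %.3f"%(-((f.x[0]-f.x[2])*TGT+f.x[1])/f.x[2]))
    return f.x[:3],t1,B[-1],V[-1],L[-1,1]
def plan(H=25,rate=.06,tgt=TGT):
    p,t1,b,v,L0=fit()
    tl=t1+.1*np.arange(H+1);Le=-((p[0]-p[2])*tgt+p[1])/p[2]
    def res(u):
        Ll=L0+np.r_[0,np.cumsum(u)];t,B,V=sim(p,tl,Ll,t1,b,v,tl[-1],.02)
        return np.r_[(B-tgt)*1.0,V*.5,u*1.5,(B[-20:]-tgt)*3,V[-20:]*3,[(Ll[-1]-Le)*2]]
    f=least_squares(res,np.zeros(H),bounds=(-rate,rate),diff_step=1e-3,max_nfev=40)
    Ll=L0+np.r_[0,np.cumsum(f.x)];t,B,V=sim(p,tl,Ll,t1,b,v,tl[-1])
    print("dL rows",f.x[:10].round(3));print("L",Ll[:12].round(3));print("b",B[::10].round(3));print("v",V[::10].round(3))
E
python3 -c "
from ctl import *
plan()"
```

```text
fit A 0.0404 s 0.0023 k 0.0249 rms res(rad) 0.0009 last [ 0.     0.    -0.002  0.001] now t 12.15 b 0.2193 v -0.1929 L -0.3711 Leq(tgt) -0.059
dL rows [-0.019  0.06   0.06   0.06   0.06   0.06   0.053  0.031  0.014  0.002]
L [-0.371 -0.39  -0.33  -0.27  -0.21  -0.15  -0.09  -0.037 -0.006  0.009
  0.011  0.006]
b [ 0.219  0.198  0.174  0.148  0.121  0.095  0.071  0.049  0.029  0.013
  0.    -0.01  -0.019 -0.025 -0.03  -0.034 -0.037 -0.039 -0.04  -0.041
 -0.042 -0.042 -0.041 -0.04  -0.039 -0.038]
v [-0.193 -0.228 -0.252 -0.263 -0.265 -0.256 -0.237 -0.209 -0.178 -0.147
 -0.119 -0.094 -0.073 -0.057 -0.044 -0.034 -0.026 -0.019 -0.013 -0.007
 -0.002  0.003  0.007  0.009  0.01   0.012]
```

Request:
{"api": "jog_arm", "payload": {
  "dr": [
    [0,0,0],
    [0,-0.04,0],
    [0,-0.06,0],
    [0,-0.06,0],
    [0,-0.06,0],
    [0,-0.06,0],
    [0,-0.05,0],
    [0,-0.03,0],
    [0,-0.01,0],
    [0,0,0]
  ],
  "slide": [
    [0,0,0],
    [0.0045,0,0],
    [0.0067,0,0],
    [0.0067,0,0],
    [0.0067,0,0],
    [0.0067,0,0],
    [0.0056,0,0],
    [0.0034,0,0],
    [0.0011,0,0],
    [0,0,0]
  ],
  "gripper": [-1,-1,-1,-1,-1,-1,-1,-1,-1,-1]
}}

```text
time_s: 13.15
position: [0.4634, 0.0782, 0.2374]
tool_rot: [[-0.127, 0.992, -0.001], [0.992, 0.127, 0.001], [0.001, -0.001, -1.0]]
ft_force: [4.0, 0.0, -9.9]
grip_width: 0.0304
```

```bash
python3 - <<'E'
from ctl import *
D=load();u=[0,.04,.06,.06,.06,.06,.05,.03,.01,0]
t=12.15;L=-.3711
for x in u: t+=.1;L+=x;D["L"].append([round(t,3),L])
s=observe();print(s["time_s"])
D["L"].pop();json.dump(D,open("log.json","w"))
meas(3);plan()
E
```

```text
13.15
t 13.15 L 0.0010 b 0.0080 n168 r0.1124
t 13.20 L -0.0004 b -0.0009 n172 r0.1124
t 13.25 L -0.0015 b -0.0038 n170 r0.1124
w 0.0305 F [  4.1   1.4 -13. ]
fit A 0.0400 s 0.0023 k 0.0248 rms res(rad) 0.0011 last [ 0.001 -0.002  0.002 -0.   ] now t 13.30 b -0.0082 v -0.0799 L -0.0019 Leq(tgt) -0.062
dL rows [-0.022 -0.014 -0.009 -0.005 -0.003 -0.001 -0.001 -0.    -0.    -0.   ]
L [-0.002 -0.024 -0.038 -0.046 -0.051 -0.054 -0.055 -0.056 -0.056 -0.056
 -0.057 -0.057]
b [-0.008 -0.015 -0.021 -0.026 -0.03  -0.033 -0.036 -0.039 -0.041 -0.043
 -0.045 -0.046 -0.047 -0.048 -0.049 -0.05  -0.051 -0.052 -0.052 -0.053
 -0.053 -0.054 -0.054 -0.055 -0.056 -0.056]
v [-0.08  -0.064 -0.053 -0.044 -0.038 -0.032 -0.028 -0.024 -0.021 -0.018
 -0.015 -0.013 -0.012 -0.01  -0.009 -0.008 -0.007 -0.007 -0.006 -0.006
 -0.005 -0.005 -0.005 -0.006 -0.006 -0.007]
```

The model fits to 1 mrad. I'm continuing the settle, with a small inward correction to relieve the 13 N radial pull.

Request:
{"api": "jog_arm", "payload": {
  "dr": [
    [0,0.02,0],
    [0,0.015,0],
    [0,0.01,0],
    [0,0.005,0],
    [0,0.005,0],
    [0,0,0],
    [0,0,0],
    [0,0,0],
    [0,0,0],
    [0,0,0]
  ],
  "slide": [
    [-0.00224,0,0.0002],
    [-0.00168,0,0.0002],
    [-0.00112,0,0.0002],
    [-0.00056,0,0],
    [-0.00056,0,0],
    [0,0,0],
    [0,0,0],
    [0,0,0],
    [0,0,0],
    [0,0,0]
  ],
  "gripper": [-1,-1,-1,-1,-1,-1,-1,-1,-1,-1]
}}

```text
time_s: 14.3
position: [0.4642, 0.0721, 0.2374]
tool_rot: [[-0.127, 0.992, -0.007], [0.99, 0.127, 0.054], [0.055, -0.0, -0.998]]
ft_force: [4.5, 1.7, -12.1]
grip_width: 0.0304
```

```bash
cat >> ctl.py <<'E'
def step(u,k=3,name=None,**kw):
    D=load();t,L=D["L"][-1]
    for x in u: t+=.1;L+=x;D["L"].append([round(t,3),L])
    D["L"].pop();D["L"]=D["L"];json.dump(D,open("log.json","w"))
    print("clock",observe()["time_s"],"expected",round(t,3))
    meas(k)
    plan(**kw)
E
python3 - <<'E'
from ctl import *
step([-.02,-.015,-.01,-.005,-.005,0,0,0,0,0])
T=viewer.get_image("top");S=viewer.get_image("side");print(tip(T))
D=load();D["L"].append([observe()["time_s"],D["L"][-1][1]]);json.dump(D,open("log.json","w"))
cv2.imwrite("pics/m1.png",np.hstack([cv2.resize(S["pixels"][150:220,250:320],(400,400),interpolation=cv2.INTER_CUBIC),cv2.resize(T["pixels"][170:220,220:270],(400,400),interpolation=cv2.INTER_CUBIC)]))
plan()
E
```

```text
clock 14.3 expected 14.3
t 14.30 L -0.0533 b 0.0212 n167 r0.1125
t 14.35 L -0.0533 b 0.0243 n167 r0.1125
t 14.40 L -0.0535 b 0.0303 n167 r0.1126
w 0.0302 F [  3.5   2.  -13.4]
fit A 0.0408 s 0.0029 k 0.0263 rms res(rad) 0.0013 last [ 0.001 -0.001  0.001 -0.   ] now t 14.45 b 0.0357 v 0.1138 L -0.0534 Leq(tgt) -0.083
dL rows [-0.06  -0.06  -0.06  -0.06  -0.06  -0.009  0.045  0.06   0.06   0.057]
L [-0.053 -0.113 -0.173 -0.233 -0.293 -0.353 -0.363 -0.318 -0.258 -0.198
 -0.141 -0.097]
b [ 0.036  0.047  0.058  0.068  0.074  0.075  0.071  0.063  0.051  0.038
  0.023  0.01  -0.002 -0.013 -0.022 -0.029 -0.035 -0.04  -0.044 -0.046
 -0.048 -0.049 -0.049 -0.049 -0.05  -0.05 ]
v [ 0.114  0.116  0.104  0.08   0.042 -0.009 -0.061 -0.102 -0.128 -0.14
 -0.139 -0.13  -0.115 -0.099 -0.083 -0.067 -0.054 -0.042 -0.031 -0.022
 -0.014 -0.007 -0.003 -0.002 -0.001 -0.001]
[(11, [243.4, 191.1], 242)]
fit A 0.0408 s 0.0029 k 0.0263 rms res(rad) 0.0013 last [ 0.001 -0.001  0.001 -0.   ] now t 14.55 b 0.0480 v 0.1310 L -0.0534 Leq(tgt) -0.083
dL rows [-0.06  -0.06  -0.06  -0.06  -0.06  -0.057  0.034  0.06   0.06   0.06 ]
L [-0.053 -0.113 -0.173 -0.233 -0.293 -0.353 -0.41  -0.377 -0.317 -0.257
 -0.197 -0.137]
b [ 0.048  0.061  0.074  0.086  0.094  0.098  0.097  0.089  0.077  0.063
  0.046  0.03   0.014  0.    -0.012 -0.022 -0.03  -0.036 -0.041 -0.045
 -0.047 -0.048 -0.049 -0.049 -0.049 -0.049]
v [ 0.131  0.134  0.125  0.102  0.066  0.018 -0.044 -0.096 -0.133 -0.156
 -0.166 -0.162 -0.149 -0.131 -0.111 -0.092 -0.074 -0.057 -0.043 -0.03
 -0.018 -0.009 -0.004 -0.002 -0.002 -0.002]
```

View pics/m1.png

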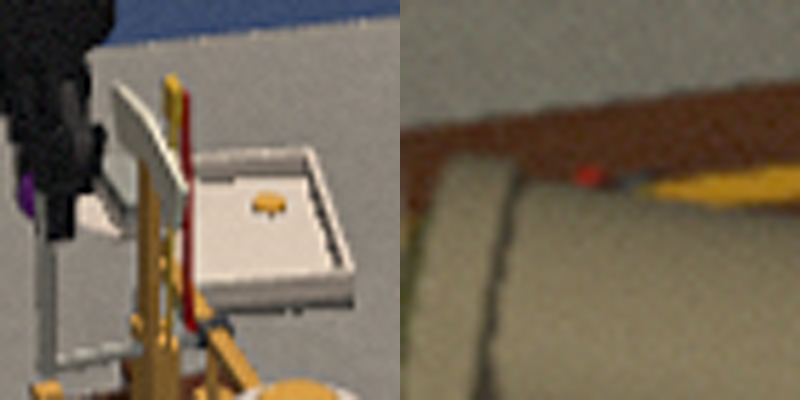

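The pointer, at about 0.03-0.05, has drifted back to +y of the marker because the side moment is slightly larger than first fitted. I'm replanning with a faster lever rate.

```bash
python3 -c "
from ctl import *
print(observe()['time_s']);plan(rate=.09)"
```

```text
14.55
fit A 0.0408 s 0.0029 k 0.0263 rms res(rad) 0.0013 last [ 0.001 -0.001  0.001 -0.   ] now t 14.55 b 0.0480 v 0.1310 L -0.0534 Leq(tgt) -0.083
dL rows [-0.09  -0.09  -0.09  -0.087  0.01   0.059  0.076  0.073  0.06   0.043]
L [-0.053 -0.143 -0.233 -0.323 -0.411 -0.4   -0.341 -0.265 -0.192 -0.133
 -0.089 -0.061]
b [ 0.048  0.061  0.072  0.08   0.083  0.078  0.069  0.056  0.041  0.026
  0.012 -0.    -0.011 -0.02  -0.028 -0.033 -0.038 -0.042 -0.044 -0.046
 -0.048 -0.048 -0.049 -0.049 -0.049 -0.049]
v [ 0.131  0.127  0.102  0.057 -0.008 -0.069 -0.114 -0.14  -0.15  -0.147
 -0.135 -0.118 -0.1   -0.083 -0.067 -0.053 -0.042 -0.032 -0.024 -0.017
 -0.01  -0.005 -0.002 -0.001 -0.    -0.   ]
```

Request:
{"api": "jog_arm", "payload": {
  "dr": [
    [0,0.09,0],
    [0,0.09,0],
    [0,0.09,0],
    [0,0.09,0],
    [0,-0.01,0],
    [0,-0.06,0],
    [0,-0.07,0],
    [0,-0.07,0],
    [0,-0.05,0],
    [0,-0.03,0]
  ],
  "slide": [
    [-0.0101,0,0.0006],
    [-0.0101,0,0.0006],
    [-0.0101,0,0.0006],
    [-0.0101,0,0.0006],
    [0.0011,0,0],
    [0.0067,0,0.0002],
    [0.0078,0,0.0003],
    [0.0078,0,0.0003],
    [0.0056,0,0.0002],
    [0.0034,0,0]
  ],
  "gripper": [-1,-1,-1,-1,-1,-1,-1,-1,-1,-1]
}}

```text
time_s: 15.55
position: [0.4647, 0.0648, 0.2371]
tool_rot: [[-0.127, 0.992, -0.015], [0.984, 0.128, 0.121], [0.122, 0.0, -0.993]]
ft_force: [-3.9, 0.7, -1.4]
grip_width: 0.0299
```

```bash
python3 - <<'E'
from ctl import *
step([-.09,-.09,-.09,-.09,.01,.06,.07,.07,.05,.03],rate=.07)
E
```

```text
clock 15.55 expected 15.55
t 15.55 L -0.1178 b 0.0309 n166 r0.1129
t 15.60 L -0.1144 b 0.0223 n167 r0.1129
t 15.65 L -0.1182 b 0.0138 n167 r0.1128
w 0.0305 F [-6.5 -1.1  3.8]
fit A 0.0403 s 0.0030 k 0.0261 rms res(rad) 0.002 last [ 0.003 -0.003 -0.001  0.002] now t 15.70 b 0.0094 v -0.1219 L -0.1216 Leq(tgt) -0.087
dL rows [ 0.042  0.024  0.011  0.002 -0.003 -0.006 -0.007 -0.007 -0.006 -0.005]
L [-0.122 -0.08  -0.056 -0.045 -0.043 -0.047 -0.053 -0.06  -0.067 -0.073
 -0.077 -0.081]
b [ 0.009 -0.002 -0.012 -0.021 -0.028 -0.033 -0.037 -0.04  -0.042 -0.044
 -0.045 -0.046 -0.047 -0.048 -0.049 -0.049 -0.05  -0.05  -0.051 -0.051
 -0.051 -0.052 -0.052 -0.052 -0.052 -0.053]
v [-0.122 -0.11  -0.094 -0.077 -0.061 -0.047 -0.036 -0.027 -0.02  -0.015
 -0.012 -0.01  -0.008 -0.007 -0.006 -0.006 -0.005 -0.005 -0.004 -0.004
 -0.003 -0.003 -0.002 -0.003 -0.003 -0.003]
```

Request:
{"api": "jog_arm", "payload": {
  "dr": [
    [0,-0.04,0],
    [0,-0.03,0],
    [0,-0.01,0],
    [0,0,0],
    [0,0,0],
    [0,0.005,0],
    [0,0.005,0],
    [0,0.005,0],
    [0,0.005,0],
    [0,0.005,0]
  ],
  "slide": [
    [0.0045,0,0.0001],
    [0.0034,0,0],
    [0.0011,0,0],
    [0,0,0],
    [0,0,0],
    [-0.00056,0,0],
    [-0.00056,0,0],
    [-0.00056,0,0],
    [-0.00056,0,0],
    [-0.00056,0,0]
  ],
  "gripper": [-1,-1,-1,-1,-1,-1,-1,-1,-1,-1]
}}

```text
time_s: 16.7
position: [0.464, 0.07, 0.2375]
tool_rot: [[-0.126, 0.992, -0.01], [0.99, 0.126, 0.07], [0.071, -0.001, -0.997]]
ft_force: [-7.0, 0.2, 3.6]
grip_width: 0.03
```

```bash
python3 - <<'E'
from ctl import *
step([.04,.03,.01,0,0,-.005,-.005,-.005,-.005,-.005],rate=.07)
E
```

```text
clock 16.7 expected 16.7
t 16.70 L -0.0720 b -0.0486 n173 r0.1128
t 16.75 L -0.0727 b -0.0478 n173 r0.1128
t 16.80 L -0.0727 b -0.0499 n174 r0.1128
w 0.0302 F [-7.3 -0.   3.8]
fit A 0.0415 s 0.0029 k 0.0261 rms res(rad) 0.002 last [ 0.     0.001 -0.001  0.001] now t 16.85 b -0.0491 v -0.0060 L -0.0725 Leq(tgt) -0.082
dL rows [-0.002 -0.002 -0.002 -0.002 -0.001 -0.001 -0.001 -0.    -0.    -0.   ]
L [-0.072 -0.074 -0.076 -0.078 -0.08  -0.081 -0.082 -0.082 -0.083 -0.083
 -0.083 -0.083]
b [-0.049 -0.05  -0.05  -0.05  -0.05  -0.05  -0.05  -0.05  -0.05  -0.05
 -0.05  -0.05  -0.05  -0.05  -0.05  -0.05  -0.05  -0.05  -0.05  -0.05
 -0.05  -0.051 -0.051 -0.051 -0.051 -0.051]
v [-0.006 -0.004 -0.002 -0.001 -0.    -0.     0.     0.     0.    -0.
 -0.    -0.    -0.    -0.    -0.    -0.    -0.    -0.    -0.001 -0.001
 -0.001 -0.001 -0.001 -0.001 -0.001 -0.001]
```

The beam is at -0.049 and nearly still. I'll hold with a tiny trim, then check the pointer against the marker by eye.

Request:
{"api": "jog_arm", "payload": {
  "dr": [
    [0,0.002,0],
    [0,0.002,0],
    [0,0.002,0],
    [0,0.002,0],
    [0,0,0],
    [0,0,0],
    [0,0,0],
    [0,0,0],
    [0,0,0],
    [0,0,0]
  ],
  "slide": [
    [-0.00022,0,0],
    [-0.00022,0,0],
    [-0.00022,0,0],
    [-0.00022,0,0],
    [0,0,0],
    [0,0,0],
    [0,0,0],
    [0,0,0],
    [0,0,0],
    [0,0,0]
  ],
  "gripper": [-1,-1,-1,-1,-1,-1,-1,-1,-1,-1]
}}

```text
time_s: 17.85
position: [0.4641, 0.0691, 0.2374]
tool_rot: [[-0.126, 0.992, -0.011], [0.989, 0.126, 0.078], [0.079, -0.001, -0.997]]
ft_force: [-7.3, -0.6, 3.7]
grip_width: 0.03
```

```bash
python3 - <<'E'
from ctl import *
D=load();t,L=D["L"][-1]
for x in [-.002]*4+[0]*6: t+=.1;L+=x;D["L"].append([round(t,3),L])
json.dump(D,open("log.json","w"));print(t,observe()["time_s"])
meas(2)
S=viewer.get_image("side");T=viewer.get_image("top");print(tip(T))
D=load();D["L"].append([observe()["time_s"],D["L"][-1][1]]);json.dump(D,open("log.json","w"))
cv2.imwrite("pics/m2.png",np.hstack([cv2.resize(S["pixels"][150:220,250:320],(400,400),interpolation=cv2.INTER_CUBIC),cv2.resize(T["pixels"][170:220,220:270],(400,400),interpolation=cv2.INTER_CUBIC)]))
plan(rate=.07)
E
```

```text
17.850000000000016 17.85
t 17.85 L -0.0800 b -0.0508 n174 r0.1128
t 17.90 L -0.0801 b -0.0517 n172 r0.1128
w 0.0299 F [-7.1 -0.5  4.3]
[(10, [248.4, 190.5], 247)]
fit A 0.0421 s 0.0029 k 0.0263 rms res(rad) 0.0019 last [-0.     0.001 -0.     0.   ] now t 18.05 b -0.0514 v -0.0005 L -0.0800 Leq(tgt) -0.082
dL rows [ 0.001  0.    -0.    -0.001 -0.001 -0.001 -0.    -0.    -0.    -0.   ]
L [-0.08  -0.079 -0.078 -0.079 -0.08  -0.08  -0.081 -0.081 -0.082 -0.082
 -0.082 -0.082]
b [-0.051 -0.051 -0.051 -0.051 -0.051 -0.051 -0.051 -0.051 -0.051 -0.05
 -0.05  -0.05  -0.05  -0.05  -0.05  -0.05  -0.05  -0.05  -0.05  -0.05
 -0.05  -0.05  -0.05  -0.05  -0.05  -0.05 ]
v [-0.     0.     0.001  0.001  0.001  0.002  0.002  0.001  0.001  0.001
  0.001  0.001  0.001  0.     0.     0.     0.     0.     0.     0.
 -0.    -0.    -0.    -0.    -0.    -0.   ]
```

View pics/m2.png

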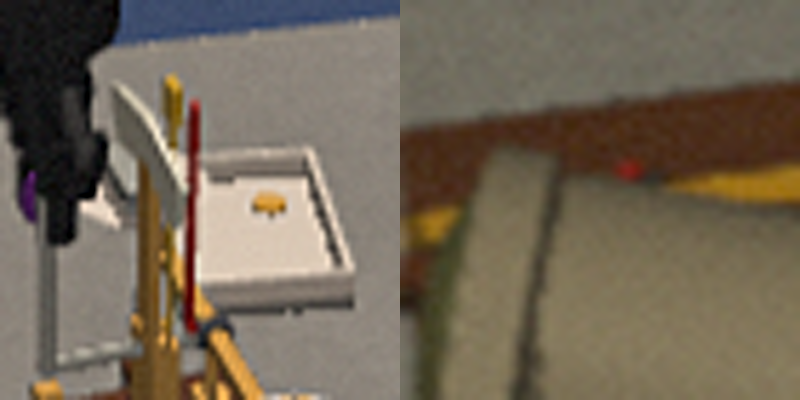

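In the top view the red tip at (248.4,190.5) lines up with the marker tab's column, which I measured earlier at 248.6. In the side view the pointer sits at (283.5,168) beside the tab at (280.5,167). That is what the tab's roughly 11 mm offset in x predicts. I'm holding here.

Request:
{"api": "jog_arm", "payload": {
  "dr": [
    [0,0,0],
    [0,0,0],
    [0,0,0],
    [0,0,0],
    [0,0,0],
    [0,0,0],
    [0,0,0],
    [0,0,0],
    [0,0,0],
    [0,0,0]
  ],
  "slide": [
    [0,0,0],
    [0,0,0],
    [0,0,0],
    [0,0,0],
    [0,0,0],
    [0,0,0],
    [0,0,0],
    [0,0,0],
    [0,0,0],
    [0,0,0]
  ],
  "gripper": [-1,-1,-1,-1,-1,-1,-1,-1,-1,-1]
}}

```text
time_s: 19.05
position: [0.4642, 0.069, 0.2374]
tool_rot: [[-0.126, 0.992, -0.011], [0.989, 0.126, 0.078], [0.079, -0.001, -0.997]]
ft_force: [-7.1, -0.5, 4.3]
grip_width: 0.0303
```

```bash
python3 -c "
from ctl import *
step([0]*10,rate=.07)"
```

```text
clock 19.05 expected 19.05
t 19.05 L -0.0801 b -0.0310 n173 r0.1128
t 19.10 L -0.0800 b -0.0275 n172 r0.1128
t 19.15 L -0.0802 b -0.0265 n171 r0.1128
w 0.0299 F [-7.1 -1.   4.2]
fit A 0.0378 s 0.0028 k 0.0254 rms res(rad) 0.0014 last [ 0.002  0.001 -0.001 -0.001] now t 19.20 b -0.0253 v 0.0341 L -0.0801 Leq(tgt) -0.086
dL rows [-0.063 -0.022  0.002  0.014  0.018  0.018  0.015  0.011  0.007  0.004]
L [-0.08  -0.143 -0.165 -0.164 -0.15  -0.131 -0.114 -0.099 -0.088 -0.081
 -0.077 -0.075]
b [-0.025 -0.022 -0.021 -0.021 -0.023 -0.026 -0.029 -0.032 -0.035 -0.038
 -0.041 -0.043 -0.044 -0.045 -0.046 -0.047 -0.048 -0.048 -0.048 -0.049
 -0.049 -0.049 -0.048 -0.048 -0.048 -0.048]
v [ 0.034  0.022  0.005 -0.01  -0.022 -0.029 -0.032 -0.032 -0.03  -0.026
 -0.022 -0.018 -0.014 -0.011 -0.009 -0.006 -0.005 -0.003 -0.002 -0.001
 -0.     0.001  0.001  0.001  0.002  0.002]
```

Request:
{"api": "jog_arm", "payload": {
  "dr": [
    [0,0.06,0],
    [0,0.03,0],
    [0,0,0],
    [0,-0.01,0],
    [0,-0.02,0],
    [0,-0.02,0],
    [0,-0.015,0],
    [0,-0.01,0],
    [0,-0.005,0],
    [0,0,0]
  ],
  "slide": [
    [-0.0067,0,0.0002],
    [-0.0034,0,0],
    [0,0,0],
    [0.0011,0,0],
    [0.0022,0,0],
    [0.0022,0,0],
    [0.0017,0,0],
    [0.0011,0,0],
    [0.0006,0,0],
    [0,0,0]
  ],
  "gripper": [-1,-1,-1,-1,-1,-1,-1,-1,-1,-1]
}}

```text
time_s: 20.2
position: [0.4643, 0.068, 0.2374]
tool_rot: [[-0.126, 0.992, -0.012], [0.988, 0.127, 0.088], [0.089, -0.001, -0.996]]
ft_force: [-6.3, -0.6, 3.1]
grip_width: 0.0302
```

```bash
python3 -c "
from ctl import *
step([-.06,-.03,0,.01,.02,.02,.015,.01,.005,0],rate=.07)"
```

```text
clock 20.2 expected 20.2
t 20.20 L -0.0893 b -0.0500 n172 r0.1128
t 20.25 L -0.0896 b -0.0520 n175 r0.1128
t 20.30 L -0.0898 b -0.0538 n176 r0.1128
w 0.0305 F [-6.8 -0.2  3.7]
fit A 0.0383 s 0.0028 k 0.0255 rms res(rad) 0.0014 last [-0.001  0.     0.    -0.   ] now t 20.35 b -0.0560 v -0.0433 L -0.0902 Leq(tgt) -0.085
dL rows [ 0.046  0.017 -0.    -0.009 -0.013 -0.013 -0.011 -0.008 -0.006 -0.003]
L [-0.09  -0.044 -0.027 -0.027 -0.036 -0.049 -0.062 -0.072 -0.081 -0.086
 -0.089 -0.091]
b [-0.056 -0.06  -0.062 -0.064 -0.064 -0.063 -0.061 -0.06  -0.058 -0.057
 -0.055 -0.054 -0.053 -0.053 -0.052 -0.052 -0.052 -0.051 -0.051 -0.051
 -0.051 -0.051 -0.051 -0.052 -0.052 -0.052]
v [-0.043 -0.033 -0.019 -0.006  0.004  0.011  0.015  0.016  0.016  0.014
  0.012  0.01   0.008  0.006  0.004  0.003  0.002  0.001  0.001  0.
 -0.    -0.001 -0.001 -0.001 -0.002 -0.002]
```

Request:
{"api": "jog_arm", "payload": {
  "dr": [
    [0,-0.045,0],
    [0,-0.02,0],
    [0,0,0],
    [0,0.01,0],
    [0,0.015,0],
    [0,0.015,0],
    [0,0.01,0],
    [0,0.01,0],
    [0,0,0],
    [0,0,0]
  ],
  "slide": [
    [0.005,0,0.0001],
    [0.0022,0,0],
    [0,0,0],
    [-0.0011,0,0],
    [-0.0017,0,0],
    [-0.0017,0,0],
    [-0.0011,0,0],
    [-0.0011,0,0],
    [0,0,0],
    [0,0,0]
  ],
  "gripper": [-1,-1,-1,-1,-1,-1,-1,-1,-1,-1]
}}

```text
time_s: 21.35
position: [0.4643, 0.0683, 0.2374]
tool_rot: [[-0.125, 0.992, -0.012], [0.989, 0.126, 0.083], [0.084, -0.001, -0.996]]
ft_force: [-6.6, -0.5, 1.9]
grip_width: 0.0302
```

```bash
python3 -c "
from ctl import *
step([.045,.02,0,-.01,-.015,-.015,-.01,-.01,0,0],rate=.07)"
```

```text
clock 21.35 expected 21.35
t 21.35 L -0.0866 b -0.0588 n175 r0.1128
t 21.40 L -0.0864 b -0.0557 n175 r0.1128
t 21.45 L -0.0864 b -0.0573 n177 r0.1128
w 0.0303 F [-7.   0.6  2.8]
fit A 0.0382 s 0.0028 k 0.0258 rms res(rad) 0.0011 last [-0.001  0.001 -0.001  0.001] now t 21.50 b -0.0562 v 0.0080 L -0.0863 Leq(tgt) -0.085
dL rows [ 0.002  0.    -0.    -0.001 -0.001 -0.001 -0.    -0.    -0.     0.   ]
L [-0.086 -0.084 -0.084 -0.084 -0.085 -0.086 -0.086 -0.087 -0.087 -0.087
 -0.087 -0.087]
b [-0.056 -0.055 -0.055 -0.054 -0.053 -0.053 -0.052 -0.052 -0.052 -0.051
 -0.051 -0.051 -0.051 -0.05  -0.05  -0.05  -0.05  -0.05  -0.05  -0.05
 -0.05  -0.05  -0.05  -0.05  -0.05  -0.05 ]
v [0.008 0.007 0.007 0.007 0.006 0.005 0.005 0.004 0.004 0.003 0.002 0.002
 0.002 0.001 0.001 0.001 0.001 0.001 0.001 0.    0.    0.    0.    0.
 0.    0.   ]
```

Request:
{"api": "jog_arm", "payload": {
  "dr": [
    [0,0,0],
    [0,0,0],
    [0,0,0],
    [0,0,0],
    [0,0,0],
    [0,0,0],
    [0,0,0],
    [0,0,0],
    [0,0,0],
    [0,0,0]
  ],
  "slide": [
    [0,0,0],
    [0,0,0],
    [0,0,0],
    [0,0,0],
    [0,0,0],
    [0,0,0],
    [0,0,0],
    [0,0,0],
    [0,0,0],
    [0,0,0]
  ],
  "gripper": [-1,-1,-1,-1,-1,-1,-1,-1,-1,-1]
}}

```text
time_s: 22.5
position: [0.4642, 0.0684, 0.2374]
tool_rot: [[-0.126, 0.992, -0.012], [0.989, 0.126, 0.083], [0.084, -0.001, -0.996]]
ft_force: [-6.4, -0.5, 2.5]
grip_width: 0.0306
```

```bash
python3 -c "
from ctl import *
step([0]*10,rate=.07)"
```

```text
clock 22.5 expected 22.5
t 22.50 L -0.0862 b -0.0593 n173 r0.1128
t 22.55 L -0.0861 b -0.0590 n173 r0.1128
t 22.60 L -0.0862 b -0.0601 n175 r0.1128
w 0.0303 F [-6.3  0.7  1.6]
fit A 0.0386 s 0.0028 k 0.0254 rms res(rad) 0.0008 last [ 0.  0. -0.  0.] now t 22.65 b -0.0604 v -0.0105 L -0.0863 Leq(tgt) -0.084
dL rows [ 0.023  0.008 -0.001 -0.005 -0.007 -0.007 -0.005 -0.004 -0.003 -0.001]
L [-0.086 -0.063 -0.055 -0.056 -0.061 -0.068 -0.074 -0.08  -0.084 -0.086
 -0.088 -0.088]
b [-0.06  -0.061 -0.062 -0.061 -0.06  -0.059 -0.058 -0.057 -0.056 -0.055
 -0.054 -0.053 -0.052 -0.052 -0.051 -0.051 -0.051 -0.051 -0.051 -0.051
 -0.051 -0.051 -0.051 -0.051 -0.051 -0.051]
v [-0.011 -0.006 -0.     0.005  0.009  0.012  0.013  0.013  0.012  0.01
  0.009  0.007  0.006  0.004  0.003  0.003  0.002  0.001  0.001  0.001
  0.    -0.    -0.    -0.    -0.001 -0.001]
```

Request:
{"api": "jog_arm", "payload": {
  "dr": [
    [0,-0.025,0],
    [0,-0.01,0],
    [0,0,0],
    [0,0.005,0],
    [0,0.008,0],
    [0,0.007,0],
    [0,0.006,0],
    [0,0.005,0],
    [0,0.002,0],
    [0,0,0]
  ],
  "slide": [
    [0.0028,0,0],
    [0.0011,0,0],
    [0,0,0],
    [-0.0006,0,0],
    [-0.0009,0,0],
    [-0.0008,0,0],
    [-0.0007,0,0],
    [-0.0006,0,0],
    [-0.0002,0,0],
    [0,0,0]
  ],
  "gripper": [-1,-1,-1,-1,-1,-1,-1,-1,-1,-1]
}}

```text
time_s: 23.65
position: [0.4642, 0.0685, 0.2374]
tool_rot: [[-0.126, 0.992, -0.011], [0.989, 0.126, 0.081], [0.082, -0.001, -0.997]]
ft_force: [-5.8, 0.4, 1.8]
grip_width: 0.03
```

```bash
python3 -c "
from ctl import *
step([.025,.01,0,-.005,-.008,-.007,-.006,-.005,-.002,0],rate=.07)"
```

```text
clock 23.65 expected 23.65
t 23.65 L -0.0850 b -0.0499 n173 r0.1128
t 23.70 L -0.0850 b -0.0478 n173 r0.1128
t 23.75 L -0.0848 b -0.0448 n170 r0.1128
w 0.03 F [-6.   0.8  1.9]
fit A 0.0397 s 0.0029 k 0.0251 rms res(rad) 0.001 last [ 0.001  0.002  0.    -0.002] now t 23.80 b -0.0457 v 0.0179 L -0.0849 Leq(tgt) -0.085
dL rows [-0.021 -0.007  0.     0.004  0.006  0.006  0.005  0.004  0.003  0.002]
L [-0.085 -0.106 -0.113 -0.113 -0.108 -0.102 -0.096 -0.091 -0.087 -0.085
 -0.083 -0.082]
b [-0.046 -0.044 -0.043 -0.043 -0.043 -0.044 -0.044 -0.045 -0.046 -0.047
 -0.047 -0.048 -0.048 -0.049 -0.049 -0.049 -0.049 -0.049 -0.049 -0.049
 -0.049 -0.049 -0.049 -0.049 -0.049 -0.049]
v [ 0.018  0.013  0.007  0.001 -0.003 -0.006 -0.008 -0.008 -0.008 -0.007
 -0.006 -0.005 -0.004 -0.003 -0.002 -0.002 -0.001 -0.001 -0.    -0.
  0.     0.001  0.001  0.001  0.001  0.001]
```

Request:
{"api": "jog_arm", "payload": {
  "dr": [
    [0,0.025,0],
    [0,0.01,0],
    [0,0,0],
    [0,-0.005,0],
    [0,-0.006,0],
    [0,-0.006,0],
    [0,-0.005,0],
    [0,-0.005,0],
    [0,-0.003,0],
    [0,0,0]
  ],
  "slide": [
    [-0.0028,0,0],
    [-0.0011,0,0],
    [0,0,0],
    [0.0006,0,0],
    [0.0007,0,0],
    [0.0007,0,0],
    [0.0006,0,0],
    [0.0006,0,0],
    [0.0003,0,0],
    [0,0,0]
  ],
  "gripper": [-1,-1,-1,-1,-1,-1,-1,-1,-1,-1]
}}

```text
time_s: 24.8
position: [0.4643, 0.0682, 0.2374]
tool_rot: [[-0.126, 0.992, -0.012], [0.988, 0.126, 0.086], [0.087, -0.001, -0.996]]
ft_force: [-6.3, 0.4, 0.9]
grip_width: 0.0303
```

```bash
python3 -c "
from ctl import *
step([-.025,-.01,0,.005,.006,.006,.005,.005,.003,0],rate=.07)"
```

```text
clock 24.8 expected 24.8
t 24.80 L -0.0881 b -0.0542 n175 r0.1128
t 24.85 L -0.0883 b -0.0557 n175 r0.1128
t 24.90 L -0.0884 b -0.0593 n173 r0.1128
w 0.0302 F [-7.  -0.   2.2]
fit A 0.0398 s 0.0029 k 0.0251 rms res(rad) 0.001 last [-0.002 -0.001 -0.001  0.002] now t 24.95 b -0.0588 v -0.0245 L -0.0884 Leq(tgt) -0.085
dL rows [ 0.034  0.012 -0.    -0.007 -0.009 -0.009 -0.008 -0.006 -0.004 -0.002]
L [-0.088 -0.054 -0.042 -0.042 -0.049 -0.058 -0.068 -0.076 -0.082 -0.086
 -0.088 -0.089]
b [-0.059 -0.061 -0.062 -0.063 -0.062 -0.061 -0.06  -0.058 -0.057 -0.056
 -0.055 -0.054 -0.053 -0.052 -0.052 -0.051 -0.051 -0.051 -0.051 -0.051
 -0.051 -0.051 -0.051 -0.051 -0.051 -0.051]
v [-0.024 -0.018 -0.008  0.     0.007  0.012  0.014  0.014  0.014  0.012
  0.01   0.009  0.007  0.005  0.004  0.003  0.002  0.001  0.001  0.
 -0.    -0.001 -0.001 -0.001 -0.001 -0.001]
```

Request:
{"api": "jog_arm", "payload": {
  "dr": [
    [0,-0.034,0],
    [0,-0.012,0],
    [0,0,0],
    [0,0.007,0],
    [0,0.009,0],
    [0,0.009,0],
    [0,0.008,0],
    [0,0.006,0],
    [0,0.003,0],
    [0,0,0]
  ],
  "slide": [
    [0.0038,0,0],
    [0.0013,0,0],
    [0,0,0],
    [-0.0008,0,0],
    [-0.001,0,0],
    [-0.001,0,0],
    [-0.0009,0,0],
    [-0.0007,0,0],
    [-0.0003,0,0],
    [0,0,0]
  ],
  "gripper": [-1,-1,-1,-1,-1,-1,-1,-1,-1,-1]
}}

```text
time_s: 25.95
position: [0.4643, 0.0684, 0.2374]
tool_rot: [[-0.126, 0.992, -0.012], [0.989, 0.126, 0.082], [0.083, -0.001, -0.997]]
ft_force: [-6.1, -0.2, 1.7]
grip_width: 0.0302
```

```bash
python3 -c "
from ctl import *
step([.034,.012,0,-.007,-.009,-.009,-.008,-.006,-.003,0],rate=.07)"
```

```text
clock 25.95 expected 25.95
t 25.95 L -0.0856 b -0.0566 n176 r0.1129
t 26.00 L -0.0855 b -0.0566 n176 r0.1128
t 26.05 L -0.0852 b -0.0551 n176 r0.1128
w 0.0301 F [-5.1  0.6  0.7]
fit A 0.0396 s 0.0029 k 0.0252 rms res(rad) 0.001 last [ 0.001  0.     0.001 -0.   ] now t 26.10 b -0.0552 v 0.0075 L -0.0854 Leq(tgt) -0.085
dL rows [ 0.001  0.    -0.    -0.    -0.    -0.    -0.    -0.     0.     0.   ]
L [-0.085 -0.085 -0.084 -0.085 -0.085 -0.086 -0.086 -0.086 -0.086 -0.086
 -0.086 -0.086]
b [-0.055 -0.054 -0.054 -0.053 -0.053 -0.052 -0.052 -0.051 -0.051 -0.051
 -0.051 -0.051 -0.05  -0.05  -0.05  -0.05  -0.05  -0.05  -0.05  -0.05
 -0.05  -0.05  -0.05  -0.05  -0.05  -0.05 ]
v [0.008 0.007 0.006 0.006 0.005 0.004 0.004 0.003 0.003 0.002 0.002 0.002
 0.001 0.001 0.001 0.001 0.001 0.001 0.    0.    0.    0.    0.    0.
 0.    0.   ]
```

Request:
{"api": "jog_arm", "payload": {
  "dr": [
    [0,0,0],
    [0,0,0],
    [0,0,0],
    [0,0,0],
    [0,0,0],
    [0,0,0],
    [0,0,0],
    [0,0,0],
    [0,0,0],
    [0,0,0]
  ],
  "slide": [
    [0,0,0],
    [0,0,0],
    [0,0,0],
    [0,0,0],
    [0,0,0],
    [0,0,0],
    [0,0,0],
    [0,0,0],
    [0,0,0],
    [0,0,0]
  ],
  "gripper": [-1,-1,-1,-1,-1,-1,-1,-1,-1,-1]
}}

```text
time_s: 27.1
position: [0.4642, 0.0685, 0.2375]
tool_rot: [[-0.126, 0.992, -0.012], [0.989, 0.126, 0.082], [0.083, -0.001, -0.997]]
ft_force: [-5.6, 0.0, 1.0]
grip_width: 0.0303
```

```bash
python3 -c "
from ctl import *
step([0]*10,rate=.07)"
```

```text
clock 27.1 expected 27.1
t 27.10 L -0.0851 b -0.0536 n175 r0.1129
t 27.15 L -0.0850 b -0.0528 n175 r0.1128
t 27.20 L -0.0852 b -0.0528 n175 r0.1129
w 0.0304 F [-6.5  0.3  0.2]
fit A 0.0399 s 0.0029 k 0.0250 rms res(rad) 0.0009 last [-0.001  0.001 -0.    -0.   ] now t 27.25 b -0.0532 v -0.0016 L -0.0851 Leq(tgt) -0.085
dL rows [ 0.006  0.002 -0.    -0.001 -0.002 -0.002 -0.001 -0.001 -0.001 -0.   ]
L [-0.085 -0.079 -0.077 -0.077 -0.079 -0.08  -0.082 -0.083 -0.084 -0.085
 -0.086 -0.086]
b [-0.053 -0.053 -0.053 -0.053 -0.053 -0.053 -0.052 -0.052 -0.052 -0.051
 -0.051 -0.051 -0.051 -0.05  -0.05  -0.05  -0.05  -0.05  -0.05  -0.05
 -0.05  -0.05  -0.05  -0.05  -0.05  -0.05 ]
v [-0.002 -0.001  0.001  0.002  0.003  0.003  0.004  0.003  0.003  0.003
  0.002  0.002  0.002  0.001  0.001  0.001  0.001  0.     0.     0.
  0.    -0.    -0.    -0.    -0.    -0.   ]
```

The pointer stands still at -0.053. It has been within tolerance since about t = 16 s, roughly 11 s. I'm handing in now.

```bash
python3 -c "
from rig import env
print(env.close_job())"
```

```text
the job is handed in; nothing more can be done
None
```

I gripped the knob, eased the beam off the + stop and brought the pointer to the marker. I handed in at about 27.3 s with the fingers still on the knob; the hand-in gives no verdict.

- **Holding at the marker:** the marker measured about -0.05 rad. From about t = 16.7 s to hand-in, every reading had the beam between about -0.026 and -0.060 rad, inside the ±0.1 rad allowed. That is more than 10 s.
- **Last check:** just before hand-in the beam was at -0.053 rad, moving at about 0.002 rad/s. The finger opening was 30 mm on the 32 mm ball. The wrist force was about 6 N.
- **Beam speed:** the fastest estimated beam speed was about 0.27 rad/s, against the limit of 1 rad/s.
- **What went less smoothly:** on the first try at the marker the beam drifted back to an estimated 0.08–0.09 rad, because my first estimate of the side moment was too low. I re-estimated it, caught the beam and brought it back.
- **Less certain:** in the side view the marker tab appears about 11 mm in front of the pointer's plane. I therefore matched pointer and marker mainly in the top view, where both are at column 248–249. I took no closing picture of the other objects, but the arm did not go near them.

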